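# Load the bonding press, flip its catch and hold it down

## Robot

A 6-joint arm with a two-finger parallel gripper is mounted at the origin on the work surface. World frame = base frame: x ahead of the robot, y to its left, z up, the work surface at z = 0. Lengths are in m, angles in degrees, forces in N, time in s.
With the tool pointing down it reaches from about 0.35 to 0.85 m from the base axis. Payload 8.1 kg.
Tool frame: the origin (TCP) lies between the finger pads; the fingertips stand 14 mm ahead of it and the grasp point (between the pads) lies 5 mm behind it (arm.tips_ahead is the distance from the TCP to the fingertips, in m); z points along the fingers, y is the line along which they close (so a half turn about z gives the same grasp; the last joint's range is limited). The gripper opens to 85 mm and grips with 20 to 120 N. Pads are 22 mm wide; open, the fingers measure 114 mm over their backs; the gripper's body (76 mm by 85 mm) begins 54 mm behind the grasp point. The pads swing forward as they close: fully open they stand 13 mm farther back than shut.
Start: joints at [-75.997, 7.471, 85.268, -0, 87.261, -4.893], TCP at [0.194, -0.568, 0.215] pointing down, gripper open.
Joint ranges: [-169.43, 169.43], [-51.17, 129.36], [1.28, 143.12], [-76.62, 256.62], [0, 156.53], [-152.29, 152.29]. Speed limits (degrees/s): [136.94, 136.94, 159.86, 180, 180, 180].

## Interface

Orientations are given as [roll, pitch, yaw] about the fixed x, y, z axes, in that order (R = Rz(yaw) Ry(pitch) Rx(roll)).
In Python, from bench import arm gives the robot as it stands.
- The arm moves only by the tool send_rows, never from a script. Its arguments are lists of equal length, an entry for each row: "delta_rot": the turn, a rotation vector about the world's x, y, z scaled (see below), a list of three; "translation": the shift along the world's x, y, z scaled (see below), a list of three; "claw": the opening, from 0 (shut) to 1 (fully open). A call has 1 to 20 rows; each row shifts and turns the commanded pose from where the row before left it; what a row does not reach is not made up. The controller multiplies each number of a shift by 0.02 m and each number of a turn by 6 degrees. A row lasts 1/12 s, in which the tool goes at most 41.7 mm and 7.16 degrees, less where a joint would pass 70% of its speed; a pose out of reach is approached as far as the arm can. A call with a number of a shift or a turn outside -1 to 1 is refused whole. A call with a gripper value outside its range is refused whole. The fingers move at their own pace and stop on an object; "grip_force" is the grip in N (left out, the last holds). Time passes only in rows, so rows that do not move let the fingers close. It gives the time, the measured TCP pose, the force, the opening and the grip force at its end, in the units of the state.
- arm.sense(): the state, without advancing time (a new reading comes with each control period).
- arm.snapshot(name): name is "scene" or "top"; returns a dict with "img" (400x640x3 uint8, red, green, blue), "mtx" (3x3 intrinsics, pixels), "R" (3x3) and "t" (3): a world point X has camera coordinates R X + t. Camera axes: x right, y down, z forward; pixel columns grow to the right and rows downward; lengths in m; the calibration is good to about 2 mm. A picture is of the moment at which its call begins. There is no depth.
- arm.job_done(): hands the job in; it is judged then, once.
The state is a dict: "clock": time; "joint_positions": joint angles; "dq": joint speeds; "joint_efforts": joint torques, N m; "eef_pos": TCP position; "tool_rot": TCP orientation; "wrist_force": force on the tool from outside, world axes, zero at the start; "wrist_torque": the same for the moment, N m; "grip_width": finger opening in m; "gripper_force": force on a finger pad.
Only numpy, scipy, OpenCV 4.12 (cv2) and the standard library are available. Lean on these libraries where they do the work, as an engineer would, in place of code of your own. Each camera call takes 0.05 s, during which the arm holds its last target. There are 200 camera calls.

## Task

Stand the two glued test pieces (a cast disc with a metal dolly on top) that are on the bench in the two empty nests of the bonding press, beside the one already there, so that all three sit upright and flat in a neat row; keep the press's safety catch on while you load. Then push the catch's thumb pad down until the catch is fully flipped, pull the press handle all the way down so that its three sprung feet press on the pieces, and finish while still holding it down there, because the glue has not grabbed yet. Do not knock any piece over, and leave the other things on the bench where they are.

Things in the scene. Friction and masses are not known exactly. Their poses are not given: they have to be found in the camera images.
- press: bonding press bolted to the bench: base 270 (x) x 310 (y) x 15 mm, a nest plate on it (top 25 mm above the bench), two side cheeks at the back, outer faces 157 mm either side of the middle, 165 mm tall. Origin: centre of the underside, on the bench; z up, x from the loading side (nearest the robot) to the hinge at the back, y left. Nests lie at x = -80 mm. The press's points share these axes
- piece0: test piece already standing in the middle nest: cast disc 54 mm diameter x 20 mm with a small chamfer underneath, and glued on top a metal dolly (flange 40 mm diameter x 6 mm, then a stem 22 mm diameter x 20 mm); 46 mm tall, about 0.16 kg. Origin: centre of its underside; z up the stem
- piece1: test piece, the same as piece0, standing on the bench
- piece2: test piece, the same as piece0, standing on the bench
- nest0 (a point): left nest of the press: round recess 60 mm diameter, 4 mm deep, in the nest plate; the point is the centre of its floor, 21 mm above the bench. Nests are 68 mm apart. There is free space above them while the handle is up
- nest1 (a point): middle nest, the same
- nest2 (a point): right nest, the same
- catch (a joint): rocker safety catch on the front of the right cheek, on a pin within 10 degrees of the press's x; rad: 0 = on (its tongue lies across the front of the handle's right arm, so the handle cannot move; it may start up to 0.12), 1.25 = fully flipped, at its stop (tongue up; clear of the arm from 0.92). Takes about 2 N on the pad and stays where it is left
- catch_pad (a point): middle of the top of the catch's thumb pad (26 x 22 mm steel, at the end of the catch's outward tail). Pushed straight down it flips the catch: with the catch on it is 39 mm outboard (press -y) of the pin, 35 mm above and 6 mm nearer the robot (press -x); fully flipped, 46 mm outboard, 25 mm below and 4 mm beyond
- catch_pivot (a point): the pin of the catch (fixed), 150 mm above the bench and 150 mm to the right of the press's middle
- lever (a joint): the press's handle frame (two arms, platen, grip) on the hinge at the back; rad: 0 = fully up (80 degrees above level), where springs hold it, 1.396 = fully down and level, at its stop. It springs back up if let go. Pulling it down takes a few N at the grip, and about 15 N at the end, once the feet press
- hinge (a point): middle of the handle's hinge axis, which runs along the press's y, 87 mm above the bench (fixed)
- grip: round rubber hand grip, 22 mm diameter, 170 mm long, along the press's y between the arms, 235 mm from the hinge axis; spins freely. Origin: its middle. Handle up: 318 mm above the bench and 41 mm nearer the robot (press -x) than the hinge; fully down: 87 mm above the bench, 235 mm nearer. The platen's edge is 38 mm from it
- foot0: left sprung press foot under the platen: rubber-faced disc 30 mm diameter, 150 mm from the hinge axis, which comes down on the stem of the piece in the left nest. With the handle fully down on a piece its spring is squeezed 10 mm and pushes with about 5 N. Origin: centre of its pressing face
- foot1: middle press foot, the same
- foot2: right press foot, the same
- bare_disc: bare cast disc without a dolly, 54 mm diameter, 20 mm tall, a bystander; origin at the centre of its underside
- bare_dolly: loose metal dolly without a disc, flange 40 mm diameter x 6 mm, stem 22 mm diameter, 26 mm tall, a bystander; origin at the centre of its underside
- glue: slim glue bottle with a cap, 40 mm diameter, 120 mm tall, a bystander; origin at the centre of its underside
- mix_cup: empty clear mixing cup, 76 mm across the rim, 75 mm tall, a bystander; origin at the centre of its underside
- tub: lidded tub, 110 mm across the lid, 112 mm tall, a bystander; origin at the centre of its underside
- cast_tile: flat cast tile 110 x 110 x 12 mm, a bystander; origin at the centre of its underside
- calculator: pocket calculator 150 x 78 x 14 mm, a bystander; origin at the centre of its underside

How it is judged (in metres and radians):
On the way, in this order (a step that is already met when the one before it is completed fails the run):
1. all three pieces stand upright and flat in the nests, with the handle up and the catch on (((horizontal distance between piece0 and nest0 below 0.006 m and z of piece0 in the frame of nest0 between -0.003 and 0.003 m and angle between piece0's own z axis and vertical below 0.06 rad) or (horizontal distance between piece1 and nest0 below 0.006 m and z of piece1 in the frame of nest0 between -0.003 and 0.003 m and angle between piece1's own z axis and vertical below 0.06 rad) or (horizontal distance between piece2 and nest0 below 0.006 m and z of piece2 in the frame of nest0 between -0.003 and 0.003 m and angle between piece2's own z axis and vertical below 0.06 rad)) and ((horizontal distance between piece0 and nest1 below 0.006 m and z of piece0 in the frame of nest1 between -0.003 and 0.003 m and angle between piece0's own z axis and vertical below 0.06 rad) or (horizontal distance between piece1 and nest1 below 0.006 m and z of piece1 in the frame of nest1 between -0.003 and 0.003 m and angle between piece1's own z axis and vertical below 0.06 rad) or (horizontal distance between piece2 and nest1 below 0.006 m and z of piece2 in the frame of nest1 between -0.003 and 0.003 m and angle between piece2's own z axis and vertical below 0.06 rad)) and ((horizontal distance between piece0 and nest2 below 0.006 m and z of piece0 in the frame of nest2 between -0.003 and 0.003 m and angle between piece0's own z axis and vertical below 0.06 rad) or (horizontal distance between piece1 and nest2 below 0.006 m and z of piece1 in the frame of nest2 between -0.003 and 0.003 m and angle between piece1's own z axis and vertical below 0.06 rad) or (horizontal distance between piece2 and nest2 below 0.006 m and z of piece2 in the frame of nest2 between -0.003 and 0.003 m and angle between piece2's own z axis and vertical below 0.06 rad)) and value of joint catch below 0.5 rad and value of joint lever below 0.15 rad), for 0.2 s.
2. the catch is flipped, with the handle still up (value of joint catch above 0.95 rad and value of joint lever below 0.3 rad), for 0.1 s.
3. the handle is down and all three feet press on the pieces (value of joint lever above 1.34 rad and (contact force between foot0 and piece0 above 2.5 N or contact force between foot0 and piece1 above 2.5 N or contact force between foot0 and piece2 above 2.5 N) and (contact force between foot1 and piece0 above 2.5 N or contact force between foot1 and piece1 above 2.5 N or contact force between foot1 and piece2 above 2.5 N) and (contact force between foot2 and piece0 above 2.5 N or contact force between foot2 and piece1 above 2.5 N or contact force between foot2 and piece2 above 2.5 N)), for 0.3 s.
At the end, for the whole second after the job is handed in: A piece in each nest: upright within 0.06 rad, 6 mm from its middle, 3 mm from its floor; catch beyond 0.95 rad; handle at rest beyond 1.34 rad (stop 1.396), each foot on a piece with over 2.5 N; fingers still on the grip with over 2 N; the rest not moved over 30 mm (all of step 3 and ((horizontal distance between piece0 and nest0 below 0.006 m and z of piece0 in the frame of nest0 between -0.003 and 0.003 m and angle between piece0's own z axis and vertical below 0.06 rad) or (horizontal distance between piece1 and nest0 below 0.006 m and z of piece1 in the frame of nest0 between -0.003 and 0.003 m and angle between piece1's own z axis and vertical below 0.06 rad) or (horizontal distance between piece2 and nest0 below 0.006 m and z of piece2 in the frame of nest0 between -0.003 and 0.003 m and angle between piece2's own z axis and vertical below 0.06 rad)) and ((horizontal distance between piece0 and nest1 below 0.006 m and z of piece0 in the frame of nest1 between -0.003 and 0.003 m and angle between piece0's own z axis and vertical below 0.06 rad) or (horizontal distance between piece1 and nest1 below 0.006 m and z of piece1 in the frame of nest1 between -0.003 and 0.003 m and angle between piece1's own z axis and vertical below 0.06 rad) or (horizontal distance between piece2 and nest1 below 0.006 m and z of piece2 in the frame of nest1 between -0.003 and 0.003 m and angle between piece2's own z axis and vertical below 0.06 rad)) and ((horizontal distance between piece0 and nest2 below 0.006 m and z of piece0 in the frame of nest2 between -0.003 and 0.003 m and angle between piece0's own z axis and vertical below 0.06 rad) or (horizontal distance between piece1 and nest2 below 0.006 m and z of piece1 in the frame of nest2 between -0.003 and 0.003 m and angle between piece1's own z axis and vertical below 0.06 rad) or (horizontal distance between piece2 and nest2 below 0.006 m and z of piece2 in the frame of nest2 between -0.003 and 0.003 m and angle between piece2's own z axis and vertical below 0.06 rad)) and value of joint catch above 0.95 rad and velocity of joint lever between -0.1 and 0.1 rad/s and contact force between the fingers and grip above 2 N); the arm keeps its last pose, push and grip.
It fails at once if a test piece is knocked over (angle between any of piece0, piece1, piece2's own z axis and vertical above 0.7 rad).
It fails at once if another thing on the bench is moved by more than 30 mm (distance of any of bare_disc, bare_dolly, glue, mix_cup, tub, cast_tile, calculator from where it was at the start of the episode above 0.03 m).
It also fails if it takes over 72 s, if anything falls off the work surface, if the arm or the gripper's body presses on something with over 40 N, if the wrist force passes 120 N, or if a joint passes its speed limit or range.

## Working session

There is one attempt and no reset: what is moved stays moved. The work goes in short steps, Python scripts to look and compute and a tool call to move; the robot and the scene stay as the last step left them, time stands still between calls to the robot, and variables do not carry over. Pictures are saved under pics/ and viewed, at most 10 in all, crops included, and the job is handed in when it is done.

Besides the shell and the picture viewer there is one more tool, called after "Call:" as name(argument=value, ...), one argument or row to a line, values as JSON. send_rows: Moves the arm, as the interface text tells. Its arguments: {"type":"object","properties":{"delta_rot":{"type":"array"},"translation":{"type":"array"},"claw":{"type":"array"},"grip_force":{"type":"number"}},"required":["delta_rot","translation","claw"]}

```bash
mkdir -p pics; ls; python3 - <<'E'
from bench import arm
import cv2,pickle
for n in("scene","top"):
    s=arm.snapshot(n); pickle.dump(s,open(n+".pkl","wb"))
    cv2.imwrite(f"pics/{n}0.png",s["img"][:,:,::-1]); print(n,s["mtx"].tolist(),s["R"].round(4).tolist(),s["t"].round(4).tolist())
print(arm.sense(),arm.tips_ahead)
E
```

```text
pics
scene [[461.4577290765899, 0.0, 318.21264865949786], [0.0, 461.4577290765899, 194.5120772598395], [0.0, 0.0, 1.0]] [[0.1986, 0.9801, -0.0064], [0.8535, -0.1761, -0.4905], [-0.4818, 0.092, -0.8714]] [-0.1122, -0.3178, 1.8255]
top [[510.0522950909039, 0.0, 317.5143759085338], [0.0, 510.0522950909039, 193.31164570419327], [0.0, 0.0, 1.0]] [[-0.0084, -0.9999, 0.0106], [-0.9816, 0.0063, -0.191], [0.191, -0.012, -0.9815]] [-0.001, 0.4865, 1.5256]
{'clock': 0.1, 'joint_positions': array([-7.59972480e+01,  7.51243226e+00,  8.53226584e+01,  9.31835953e-04,
        8.72621282e+01, -4.89320521e+00]), 'dq': array([-0.02657306, -0.09009122, -0.18298534, -0.12606701,  0.00179837,
        0.0848715 ]), 'joint_efforts': array([ 1.50356740e-03, -5.70954037e+01, -5.01938725e+01, -1.33320254e-04,
        8.16513406e-03, -2.36069519e-05]), 'eef_pos': array([ 0.19420882, -0.56714631,  0.2138358 ]), 'tool_rot': array([-1.79903215e+02, -9.21994077e-03,  1.88959041e+01]), 'wrist_force': array([-0.54180693,  0.14955724, -0.22480833]), 'wrist_torque': array([-0.01376743, -0.07447275,  0.03983816]), 'gripper_force': 0.0, 'grip_width': 0.08549874260595612} 0.014
```

View pics/scene0.png

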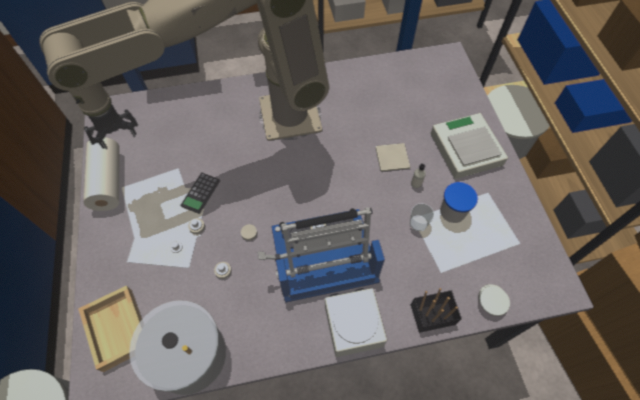

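View pics/top0.png

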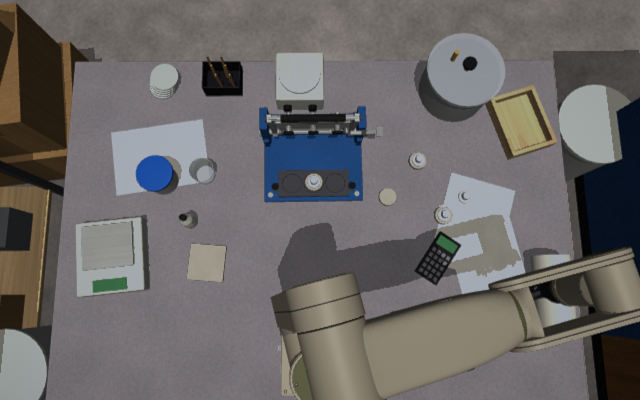

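Top: pieces at about (418,160) and (443,215), loose dolly (463,197), bare disc (388,197), press with its filled nest at (314,182). In the scene view the pieces are at (223,270) and (196,226). Next, enlarged crops.

```bash
python3 - <<'E'
import cv2,pickle,numpy as np
T=pickle.load(open("top.pkl","rb"))["img"][:,:,::-1];S=pickle.load(open("scene.pkl","rb"))["img"][:,:,::-1]
def crop(I,x,y,w,h,k):
    c=cv2.resize(I[y:y+h,x:x+w],None,fx=k,fy=k,interpolation=cv2.INTER_CUBIC)
    for i in range(0,w,10): 
        cv2.line(c,(i*k,0),(i*k,6),(0,0,255),1)
        if i%20==0: cv2.putText(c,str(x+i),(i*k,16),0,.35,(0,0,255),1)
    for i in range(0,h,10):
        cv2.line(c,(0,i*k),(6,i*k),(0,0,255),1); 
        if i%20==0: cv2.putText(c,str(y+i),(7,i*k+4),0,.35,(0,0,255),1)
    return c
cv2.imwrite("pics/topcrop.png",crop(T,250,95,230,140,3) if 0 else np.vstack([crop(T,255,95,133,112,6)[:,:798][:600]])[:600])
a=crop(T,380,145,100,80,4);b=crop(S,165,210,100,80,4);c=crop(S,255,200,133,100,6)[:, :800]
cv2.imwrite("pics/pieces.png",np.hstack([a,b]));cv2.imwrite("pics/scenecrop.png",c[:600])
E
```

```text
(no output)
```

View pics/topcrop.png

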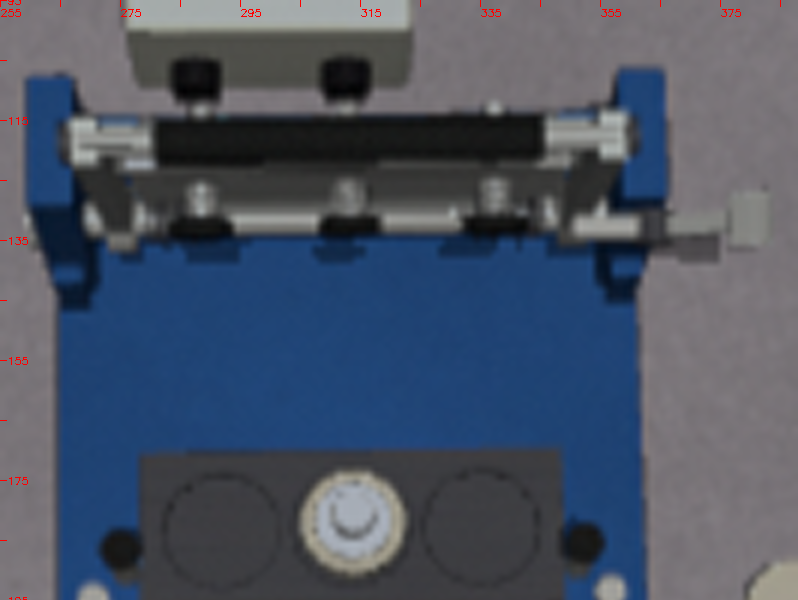

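View pics/pieces.png

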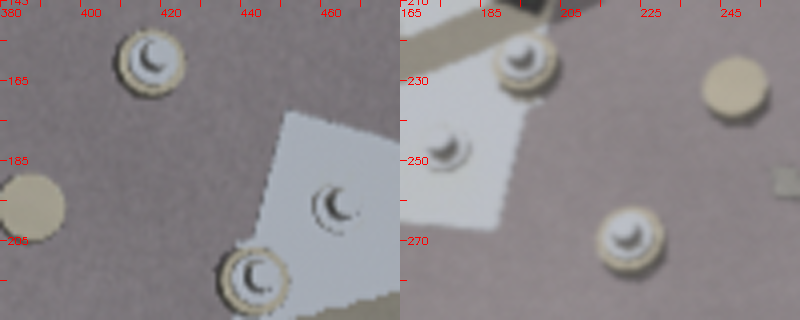

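View pics/scenecrop.png

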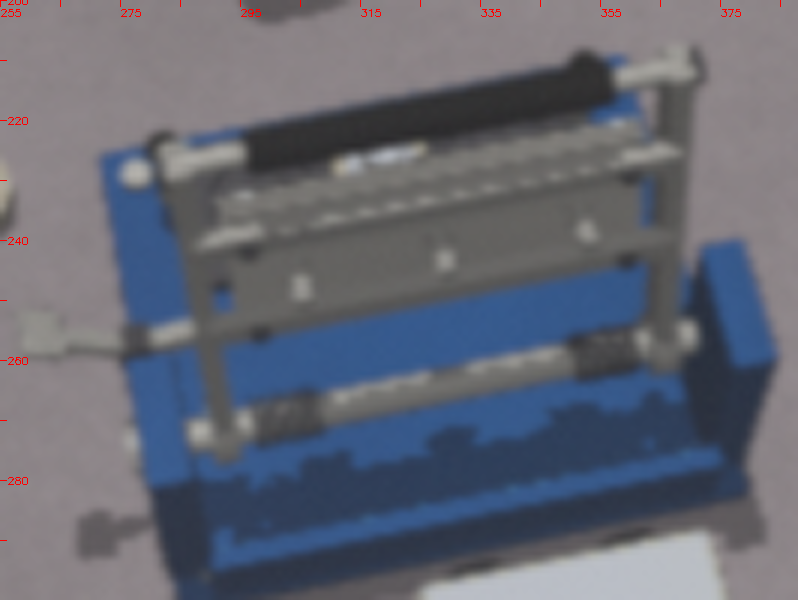

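Top crop: empty nest rings are centred at about (292.0,183.2) and (335.2,182.7), piece0 at (313.7,182.2), grip about (313.5,118), catch pad about (379,131). The scene crop shows the pad at about (262,255.5) and the grip from (296,222) to (357,211). Now I'll segment the cream rings and triangulate.

```bash
cat > h.py <<'E'
import cv2,pickle,numpy as np
from scipy.optimize import least_squares
V={n:pickle.load(open(n+".pkl","rb")) for n in("top","scene")}
def proj(s,X):
    c=np.atleast_2d(X)@s["R"].T+s["t"]; p=c@s["mtx"].T; return p[:,:2]/p[:,2:]
def ray(s,uv,z):
    d=s["R"].T@np.linalg.solve(s["mtx"],[*uv,1]); C=-s["R"].T@s["t"]; return C+d*(z-C[2])/d[2]
def tri(uvt,uvs,V=V):
    f=lambda X:np.r_[proj(V["top"],X)[0]-uvt,proj(V["scene"],X)[0]-uvs]
    r=least_squares(f,[.6,0,.1]); return r.x,r.fun
th=np.linspace(0,2*np.pi,60); circ=np.c_[np.cos(th),np.sin(th)]
def cen(P):
    h=cv2.convexHull(np.float32(P)); m=cv2.moments(h); return np.array([m["m10"],m["m01"]])/m["m00"],m["m00"]
def cream(s,uv,r=13,t=6):
    lab=cv2.cvtColor(s["img"],cv2.COLOR_RGB2LAB).astype(int); u,v=map(int,uv)
    k=4; L=cv2.resize(lab[v-r:v+r,u-r:u+r].astype(np.float32),None,fx=k,fy=k,interpolation=cv2.INTER_LINEAR)
    m=((L[...,2]-128)>t).astype(np.uint8)
    n,l,st,_=cv2.connectedComponentsWithStats(m); i=1+np.argmax(st[1:,4])
    ys,xs=np.where(l==i); return np.c_[(xs+.5)/k-.5+u-r,(ys+.5)/k-.5+v-r]
def disc(s,uv,z0,z1,**k):
    c,a=cen(cream(s,uv,**k))
    def f(p):
        P=np.r_[*[np.c_[p+.027*circ,np.full(60,z)] for z in(z0,z1)]]; return cen(proj(s,P))[0]-c
    r=least_squares(f,ray(s,uv,z1)[:2]); P=np.r_[*[np.c_[r.x+.027*circ,np.full(60,z)] for z in(z0,z1)]]
    return r.x,a,cen(proj(s,P))[1]
E
python3 - <<'E'
from h import *
for n in V: print(n,"cam",(-V[n]["R"].T@V[n]["t"]).round(3))
for nm,ut,us in(("A",(418,160),(222,270)),("B",(443,215),(196,226)),("bare",(388,197),(248,232))):
    for n,u in(("top",ut),("scene",us)):
        p,a,b=disc(V[n],u,0,.02); print(nm,n,p.round(4),a,b)
p=disc(V["top"],(314,182),.025,.041);print("p0",p)
t=V["top"]
nl,nr=ray(t,(292,183.2),.025),ray(t,(335.2,182.7),.025); print("nests",nl,nr,np.linalg.norm(nl-nr))
print("pad",tri((379.5,131),(262,255.5)))
# grip ends top: crop (157,140),(545,137) ; scene (247,137),(612,83)
g1=tri((281.2,118.2),(357,209.5)); g2=tri((346,117.5),(296.2,222)); print("grip",g1,g2)
E
```

```text
top cam [0.186 0.014 1.59 ]
scene cam [ 1.173 -0.114  1.434]
A top [ 0.5969 -0.3248] 172.53125 249.91325161862187
A scene [ 0.6042 -0.3203] 111.53125 248.5605312208645
B top [ 0.421  -0.3977] 195.0 261.5586277199909
B scene [ 0.3807 -0.4164] 58.5625 218.93438987899572
bare top [ 0.4821 -0.2253] 204.125 250.64667757367715
bare scene [ 0.4783 -0.2245] 171.5625 222.83073137851898
p0 (array([0.52610855, 0.00784464]), 213.0625, 247.7879637402948)
nests [0.52356584 0.0748681  0.025     ] [ 0.52433577 -0.06074057  0.025     ] 0.1356108514101643
pad (array([ 0.64416059, -0.18311773,  0.17633991]), array([-0.37334756, -0.03188765, -0.37597533,  0.01076721]))
grip (array([0.62984812, 0.09317206, 0.33193406]), array([-0.80490853, -0.12958401, -0.84465011,  0.08883918])) (array([ 0.63197631, -0.07410387,  0.32897837]), array([-1.05366203, -0.11819972, -1.08375921,  0.06055802]))
```

```bash
python3 - <<'E'
from h import *
for nm,ut,us in(("A",(418,160),(222,270)),("B",(443,215),(196,226)),("bare",(388,197),(248,232))):
  for n,u in(("top",ut),("scene",us)):
    lab=cv2.cvtColor(V[n]["img"],cv2.COLOR_RGB2LAB)[u[1]-12:u[1]+12,u[0]-12:u[0]+12,2].astype(int)-128
    print(nm,n,"bg",np.median(lab),[(t,*p.round(4),a) for t in(1,2,3,4) for p,a,b in [disc(V[n],u,0,.02,t=t,r=12)]],round(b))
E
```

```text
Traceback (most recent call last):
NameError: name 'b' is not defined
```

```bash
python3 - <<'E'
from h import *
for nm,ut,us in(("A",(418,160),(222,270)),("B",(443,215),(196,226)),("bare",(388,197),(248,232))):
  for n,u in(("top",ut),("scene",us)):
    for t in(1,2,3,4):
      p,a,b=disc(V[n],u,0,.02,t=t,r=12);print(nm,n,t,p.round(4),a,round(b))
p=disc(V["top"],(314,182),.025,.041,t=3);print("p0",p)
E
```

```text
A top 1 [ 0.5995 -0.3257] 251.65625 250
A top 2 [ 0.5995 -0.3257] 239.40625 250
A top 3 [ 0.5995 -0.3257] 227.90625 250
A top 4 [ 0.5994 -0.3258] 218.3125 250
A scene 1 [ 0.5968 -0.3247] 270.15625 248
A scene 2 [ 0.5967 -0.3248] 248.34375 248
A scene 3 [ 0.5966 -0.3248] 231.15625 248
A scene 4 [ 0.5967 -0.3248] 215.28125 248
B top 1 [ 0.422  -0.3974] 245.9375 261
B top 2 [ 0.4221 -0.3976] 238.90625 261
B top 3 [ 0.4222 -0.3978] 229.84375 261
B top 4 [ 0.4222 -0.398 ] 222.5 262
B scene 1 [ 0.4097 -0.401 ] 365.5 222
B scene 2 [ 0.4089 -0.4018] 349.34375 222
B scene 3 [ 0.4079 -0.4023] 334.53125 222
B scene 4 [ 0.4065 -0.4028] 316.75 222
bare top 1 [ 0.4822 -0.2251] 255.9375 251
bare top 2 [ 0.4821 -0.225 ] 245.21875 251
bare top 3 [ 0.4821 -0.2251] 233.9375 251
bare top 4 [ 0.4821 -0.2251] 223.9375 251
bare scene 1 [ 0.4798 -0.2242] 247.8125 223
bare scene 2 [ 0.4793 -0.2244] 226.625 223
bare scene 3 [ 0.4791 -0.2244] 210.9375 223
bare scene 4 [ 0.4788 -0.2244] 197.09375 223
p0 (array([0.5260831, 0.0078099]), 243.84375, 247.78868465055712)
```

Both views agree to about 2–3 mm: A is about (0.598,-0.325), B (0.421,-0.397), nest centres (0.523, 0.007±0.068), grip up (0.632,0.009,0.32), pad (0.644,-0.182,0.18). All fit the given sizes. Next I'll move above B with yaw 90, so the fingers close along x.

Call:
send_rows(
  delta_rot=[
    [0,0,0.9875],
    [0,0,0.9875],
    [0,0,0.9875],
    [0,0,0.9875],
    [0,0,0.9875],
    [0,0,0.9875],
    [0,0,0.9875],
    [0,0,0.9875],
    [0,0,0.9875],
    [0,0,0.9875],
    [0,0,0.9875],
    [0,0,0.9875],
    [0,0,0],
    [0,0,0],
  ],
  translation=[
    [0.945,0.71,-0.27],
    [0.945,0.71,-0.27],
    [0.945,0.71,-0.27],
    [0.945,0.71,-0.27],
    [0.945,0.71,-0.27],
    [0.945,0.71,-0.27],
    [0.945,0.71,-0.27],
    [0.945,0.71,-0.27],
    [0.945,0.71,-0.27],
    [0.945,0.71,-0.27],
    [0.945,0.71,-0.27],
    [0.945,0.71,-0.27],
    [0,0,0],
    [0,0,0],
  ],
  claw=[0.6,0.6,0.6,0.6,0.6,0.6,0.6,0.6,0.6,0.6,0.6,0.6,0.6,0.6],
  grip_force=30,
)

```text
clock: 1.27
eef_pos: [0.4215, -0.396, 0.149]
tool_rot: [-179.9, -0.1, 90.1]
wrist_force: [0.0, -0.5, -0.3]
grip_width: 0.0515
gripper_force: 0.0
```

Call:
send_rows(
  delta_rot=[
    [0,0,0],
    [0,0,0],
    [0,0,0],
    [0,0,0],
    [0,0,0],
    [0,0,0],
    [0,0,0],
    [0,0,0],
    [0,0,0],
    [0,0,0],
    [0,0,0],
    [0,0,0],
    [0,0,0],
    [0,0,0],
  ],
  translation=[
    [0,-0.05,-0.9],
    [0,0,-0.9],
    [0,0,-0.9],
    [0,0,-0.9],
    [0,0,-0.9],
    [0,0,-0.5],
    [0,0,-0.3],
    [0,0,0],
    [0,0,0],
    [0,0,0],
    [0,0,0],
    [0,0,0],
    [0,0,0],
    [0,0,0],
  ],
  claw=[0.6,0.6,0.6,0.6,0.6,0.6,0.6,0.6,0,0,0,0,0,0],
)

```text
clock: 2.43
eef_pos: [0.4213, -0.3984, 0.0444]
tool_rot: [180.0, 0.0, 90.0]
wrist_force: [0.2, 0.9, 0.7]
grip_width: -0.0001
gripper_force: 0.0
```

```bash
python3 - <<'E'
from bench import arm
from h import *
c=[]
for n,x,y in(("top",405,175),("scene",150,195)):
    s=arm.snapshot(n); pickle.dump(s,open(n+"1.pkl","wb")); c.append(cv2.resize(s["img"][y:y+75,x:x+80,::-1],None,fx=5,fy=5,interpolation=cv2.INTER_CUBIC))
cv2.imwrite("pics/g1.png",np.hstack(c))
for n in V: print(n,proj(V[n],[[.4213,-.3984,.03],[.421,-.397,.046],[.421,-.397,0]]).round(1).tolist())
E
```

```text
top [[444.6, 214.2], [445.5, 213.5], [441.8, 215.7]]
scene [[194.2, 223.3], [193.5, 221.0], [196.7, 226.9]]
```

View pics/g1.png

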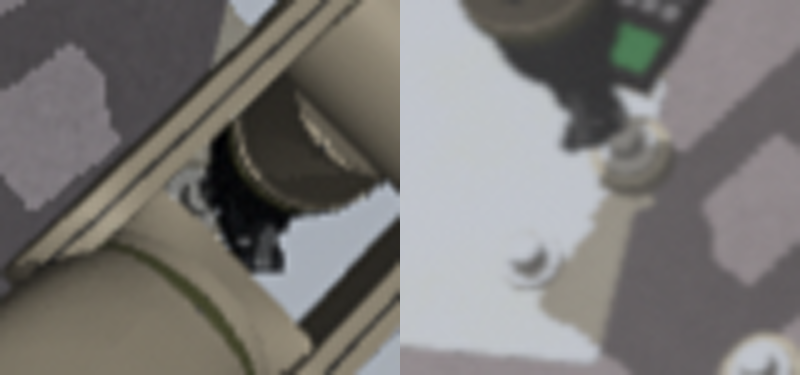

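The scene view shows the shut fingers up and to the left of the piece, at about (190,221) in full pixels. The piece looks unmoved at about (196.5,226). I'll check this with numbers.

```bash
python3 - <<'E'
from h import *
s=pickle.load(open("scene1.pkl","rb"))
for im in(s["img"],V["scene"]["img"]):
    g=cv2.cvtColor(im,cv2.COLOR_RGB2GRAY)
    print("    "+" ".join(f"{u:3d}" for u in range(180,207)))
    for v in range(212,236): print(v," ".join(f"{g[v,u]:3d}" for u in range(180,207)))
print(ray(V["scene"],(196.4,225.9),.02),ray(V["top"],(443.5,215.2),.02))
print(proj(V["scene"],[[.421,-.397,z] for z in(0,.02,.026,.046)]))
E
```

```text
180 181 182 183 184 185 186 187 188 189 190 191 192 193 194 195 196 197 198 199 200 201 202 203 204 205 206
212  83  60  55  55  56  55  55  54  53  53  54  59  83 110 118 105  87  73  62  68 104 149 167 151 140 138 137
213 122  76  59  59  60  59  57  55  52  54  54  60  88 131 162 163 145 124 105 101 137 172 171 150 139 136 136
214 155 100  65  64  66  65  59  55  54  53  54  56  73 111 156 183 185 178 163 149 164 177 162 145 140 138 139
215 172 128  82  68  69  69  63  58  56  55  55  55  59  85 134 178 192 194 190 186 185 175 149 139 140 140 139
216 187 162 123  94  78  74  68  59  55  56  56  55  59  73 111 158 187 194 195 194 191 176 149 139 138 140 140
217 193 188 168 136  96  77  70  61  58  56  55  57  63  74  96 137 175 184 186 188 187 170 142 136 139 139 141
218 195 194 185 158 110  80  72  65  62  61  59  57  60  72  86 114 142 150 153 163 172 162 143 139 140 140 139
219 195 192 179 144 104  80  73  69  68  69  63  55  58  66  84 104 124 131 138 155 167 161 148 142 142 140 139
220 195 191 169 119  85  77  73  69  63  60  58  55  55  66  85 108 124 130 146 169 176 170 159 
[... 3988 characters left out ...]
145 151 150 149 149 144 132 112  96  87  88  99 116 132 134
232 190 190 190 190 189 190 190 190 187 175 150 130 117 115 118 117 113 109  99  92  88  90  98 115 128 135 136
233 190 190 189 189 190 191 190 191 189 187 179 163 136 112 104 101  96  94  96  99  97 102 115 129 135 138 138
234 191 190 190 191 190 191 190 190 189 190 189 184 168 145 132 129 119 115 125 134 127 121 130 136 136 138 137
235 190 191 190 190 190 191 190 190 190 190 190 189 184 173 164 163 150 144 151 162 154 139 137 138 138 138 137
[ 0.42740929 -0.39373925  0.02      ] [ 0.41965159 -0.39735343  0.02      ]
[[196.68963363 226.92932903]
 [195.30204865 224.40394919]
 [194.87974052 223.63535595]
 [193.45141657 221.0358319 ]]
```

```bash
python3 - <<'E'
from h import *
from bench import arm
s=arm.sense();print({k:s[k] for k in("eef_pos","tool_rot","grip_width","joint_positions")})
print("tri",tri((457,228),(185.5,223.5)),tri((452,222),(186.5,222)))
for n in V: print(n,"start tip",proj(V[n],[[.194,-.568,.2],[.194,-.568,.35]]).round(1).tolist(),"B now",proj(V[n],[[.4213,-.3984,z] for z in(.03,.1,.2)]).round(1).tolist())
t=pickle.load(open("top1.pkl","rb"))
g=cv2.cvtColor(t["img"],cv2.COLOR_RGB2GRAY)
print("    "+" ".join(f"{u:3d}" for u in range(436,468)))
for v in range(203,233): print(v," ".join(f"{g[v,u]:3d}" for u in range(436,468)))
E
```

```text
{'eef_pos': array([ 0.42122604, -0.3982978 ,  0.04418059]), 'tool_rot': array([1.79990882e+02, 1.16975853e-02, 9.00025253e+01]), 'grip_width': -0.00029496583314952296, 'joint_positions': array([-4.84637104e+01,  1.27041897e+01,  9.79319307e+01, -9.94575660e-04,
        6.93490773e+01, -4.84658860e+01])}
tri (array([ 0.3849703 , -0.44534726, -0.02541578]), array([-1.51636162, -0.03980666, -1.65998774, -0.05324106])) (array([ 0.39966602, -0.42711882,  0.00809765]), array([0.35871715, 0.01024291, 0.39168394, 0.01163165]))
top start tip [[528.3, 287.8], [554.2, 287.2]] B now [[444.6, 214.2], [450.6, 210.6], [460.3, 204.9]]
scene start tip [[124.6, 148.4], [105.9, 119.4]] B now [[194.2, 223.3], [189.0, 213.9], [180.8, 199.0]]
    436 437 438 439 440 441 442 443 444 445 446 447 448 449 450 451 452 453 454 455 456 457 458 459 460 461 462 463 464 465 466 467
203 131 131 124  95  61  92 127 133 131 132 121  45   7   3  16  42  60  84  47  43  44  46  46  46  48  48  48  47  44  44  43  57
204 131 124  95  69  93 126 132 131 133 126 101  29   3   4  14  33  53 106  55  44  45  46  47  47  48  
[... 3022 characters left out ...]
  81  46  33  69 170 174 172 172 171 172
228  61  61  70  96 112 119 120 122 121 118 116 114 113 114 114 115 113  96  57  40  69  76  74  49  43  85 170 174 172 173 172 172
229  80  67  60  65  88 111 118 123 124 124 123 116 113 113 113 114 115 113  95  81 102 111 111 101 102 123 170 174 172 172 172 172
230 102  89  69  61  65  79 101 120 124 127 126 124 116 112 113 113 114 115 115 137 164 173 173 172 171 171 173 173 172 172 172 172
231 108 107  92  72  63  63  71 102 118 126 128 127 124 115 113 113 114 114 113 119 143 167 174 175 174 173 173 172 172 172 172 172
232 111 111 110  94  76  65  63  69  93 119 128 128 128 125 117 113 114 114 114 115 120 141 166 173 172 172 172 172 172 172 172 172
```

The images put the fingers about 25–35 mm away from the reported TCP. I'll check that from clear positions before grasping anything.

Call:
send_rows(
  delta_rot=[
    [0,0,0],
    [0,0,0],
    [0,0,0],
    [0,0,0],
    [0,0,0],
    [0,0,0],
    [0,0,0],
  ],
  translation=[
    [0,0,1],
    [0,0,1],
    [0,0,1],
    [0,0,1],
    [0,0,0],
    [0,0,0],
    [0,0,0],
  ],
  claw=[0,0,0,0,0,0,0],
)

```text
clock: 3.12
eef_pos: [0.4209, -0.398, 0.1232]
tool_rot: [-180.0, -0.0, 90.0]
wrist_force: [0.5, 0.3, -0.9]
grip_width: 0.0004
gripper_force: 0.0
```

```bash
python3 - <<'E'
from bench import arm
import pickle
pickle.dump((arm.sense(),arm.snapshot("scene"),arm.snapshot("top")),open("p1.pkl","wb"))
E
```

Call:
send_rows(
  delta_rot=[
    [0,0,0],
    [0,0,0],
    [0,0,0],
    [0,0,0],
    [0,0,0],
    [0,0,0],
    [0,0,0],
    [0,0,0],
    [0,0,0],
    [0,0,0],
    [0,0,0],
    [0,0,0],
    [0,0,0],
    [0,0,0],
    [0,0,0],
    [0,0,0],
    [0,0,0],
  ],
  translation=[
    [0,1,0],
    [0,1,0],
    [0,1,0],
    [0,1,0],
    [0,1,0],
    [0,1,0],
    [0,1,0],
    [0,1,0],
    [0,1,0],
    [0,1,0],
    [0,1,0],
    [0,1,0],
    [0,1,0],
    [0,1,0],
    [0,0,0],
    [0,0,0],
    [0,0,0],
  ],
  claw=[0,0,0,0,0,0,0,0,0,0,0,0,0,0,0,0,0],
)

```text
clock: 4.63
eef_pos: [0.4208, -0.1185, 0.1234]
tool_rot: [-179.9, 0.0, 90.0]
wrist_force: [-0.4, 0.1, 0.5]
grip_width: -0.0001
gripper_force: 0.0
```

```bash
python3 - <<'E'
from bench import arm
import pickle
from h import *
pickle.dump((arm.sense(),arm.snapshot("scene"),arm.snapshot("top")),open("p2.pkl","wb"))
rows=[]
for f in("p1","p2"):
    s,a,b=pickle.load(open(f+".pkl","rb")); e=s["eef_pos"]; c=[]
    for I,n in((a,"scene"),(b,"top")):
        u,v=proj(V[n],e-[0,0,.014])[0]; print(f,n,e.round(4),s["tool_rot"].round(1),"exp tip",u.round(1),v.round(1))
        x,y=int(u)-25,int(v)-18; k=cv2.resize(I["img"][y:y+36,x:x+50,::-1],None,fx=8,fy=8,interpolation=cv2.INTER_CUBIC)
        cv2.drawMarker(k,(int((u+.5-x)*8),int((v+.5-y)*8)),(0,0,255),0,16); cv2.putText(k,f"{x},{y}",(5,12),0,.4,(0,0,255),1); c.append(k)
    rows.append(np.hstack(c))
cv2.imwrite("pics/cal.png",np.vstack(rows))
E
```

```text
p1 scene [ 0.4209 -0.398   0.1232] [-180.   -0.   90.] exp tip 188.4 212.4
p1 top [ 0.4209 -0.398   0.1232] [-180.   -0.   90.] exp tip 451.3 210.3
p2 scene [ 0.4208 -0.1185  0.1234] [-179.9    0.    90. ] exp tip 274.0 197.1
p2 top [ 0.4208 -0.1185  0.1234] [-179.9    0.    90. ] exp tip 356.6 210.9
```

View pics/cal.png

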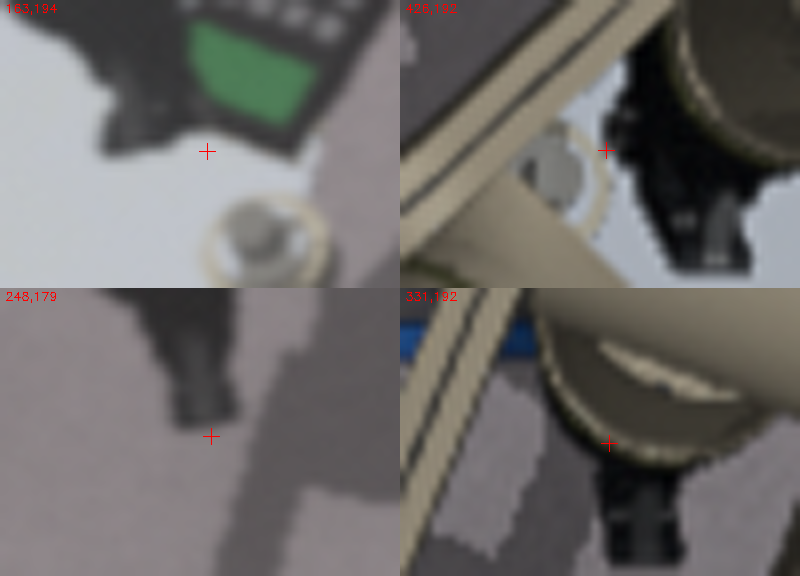

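p2 scene: the fingertip at about (273.6,196.4) matches the expected (274.0,197.1). At p1 the tip seems to be at (179,213), where (188.4,212.4) is expected. I need a wider view to read the gripper's attitude.

```bash
python3 - <<'E'
from h import *
rows=[]
for f in("p1","p2"):
    s,a,b=pickle.load(open(f+".pkl","rb")); e=s["eef_pos"]; c=[]
    print(f,s["joint_positions"].round(2),[np.abs(I["t"]-V[n]["t"]).max() for I,n in((a,"scene"),(b,"top"))])
    for I,n in((a,"scene"),(b,"top")):
        P=proj(V[n],[e-[0,0,.014],e+[0,0,.06],e+[0,0,.2]]); u,v=P[0]
        x,y=max(int(u)-60,0),int(v)-75; k=cv2.resize(I["img"][y:y+100,x:x+133,::-1],None,fx=3,fy=3,interpolation=cv2.INTER_CUBIC)
        k=cv2.convertScaleAbs(k,alpha=1.8,beta=10)
        cv2.polylines(k,[np.int32((P+.5-[x,y])*3)],False,(0,0,255),1);cv2.putText(k,f"{x},{y}",(5,12),0,.4,(0,0,255),1); c.append(k)
    rows.append(np.hstack(c))
cv2.imwrite("pics/cal2.png",np.vstack(rows))
E
```

```text
p1 [-48.47   7.8   94.63  -0.    77.62 -48.46] [np.float64(0.0), np.float64(0.0)]
p2 [-2.2430e+01 -1.5040e+01  1.1645e+02 -2.0000e-02  7.8640e+01 -2.2450e+01] [np.float64(0.0), np.float64(0.0)]
```

View pics/cal2.png

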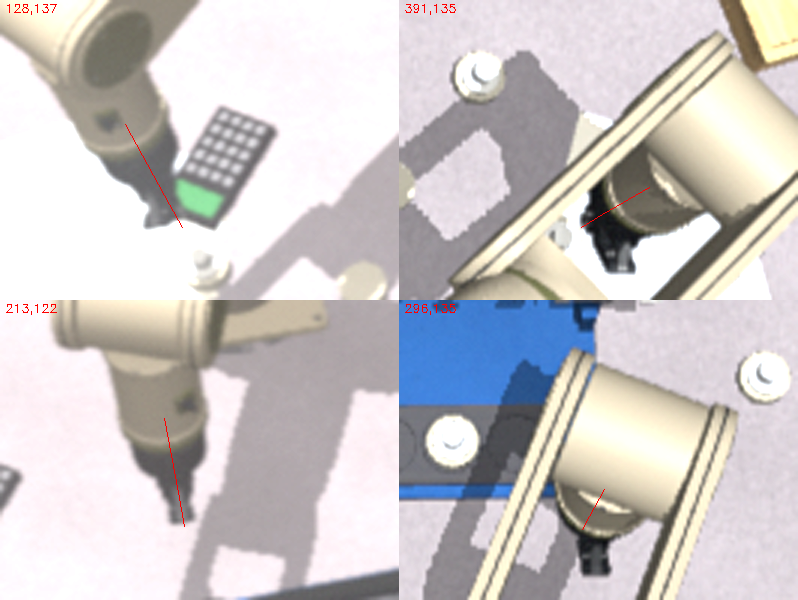

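The wide view shows the gripper displaced from the reported tool line (red) in both cameras. I'll solve the true tip positions from both views, and check the base as well.

```bash
python3 - <<'E'
from h import *
print("origin",{n:proj(V[n],[[0,0,0]]).round(1).tolist() for n in V})
for nm,rep,us,ut in(("p1",(.4209,-.398,.1092),(180.5,213),(476.5,225.5)),("p2",(.4208,-.1185,.1094),(273.6,196.6),(361.4,226.4)),("grasp",(.4213,-.3984,.0302),(186.5,223.3),(458.2,228.7))):
    for o in(0,.014):
        f=lambda T:np.r_[proj(V["scene"],T+[o,0,0])[0]-us,proj(V["top"],T-[o,0,0])[0]-ut]
        r=least_squares(f,[.4,-.2,.1]);d=r.x-rep;print(nm,o,r.x.round(3),"minus rep",d.round(3),r.fun.round(1))
E
```

```text
origin {'top': [[317.2, 356.0]], 'scene': [[289.8, 114.2]]}
p1 0 [ 0.382 -0.462  0.059] minus rep [-0.039 -0.064 -0.05 ] [-8.4 -0.4 -7.6 -0.1]
p1 0.014 [ 0.391 -0.451  0.099] minus rep [-0.03  -0.053 -0.011] [-8.  -0.4 -7.3 -0.1]
p2 0 [ 0.383 -0.129  0.05 ] minus rep [-0.038 -0.011 -0.059] [-2.9  0.1 -2.6 -0.2]
p2 0.014 [ 0.392 -0.127  0.09 ] minus rep [-0.029 -0.009 -0.02 ] [-2.4  0.1 -2.1 -0.2]
grasp 0 [ 0.383 -0.446 -0.027] minus rep [-0.038 -0.048 -0.057] [-2.8 -0.1 -2.6 -0.1]
grasp 0.014 [ 0.392 -0.435  0.015] minus rep [-0.029 -0.037 -0.016] [-2.4 -0.1 -2.2 -0.1]
```

Call:
send_rows(
  delta_rot=[
    [0,0,0],
    [0,0,0],
    [0,0,0],
    [0,0,0],
    [0,0,0],
    [0,0,0],
    [0,0,0],
    [0,0,0],
    [0,0,0],
    [0,0,0],
    [0,0,0],
    [0,0,0],
    [0,0,0],
    [0,0,0],
    [0,0,0],
    [0,0,0],
  ],
  translation=[
    [0,-0.975,0],
    [0,-0.975,0],
    [0,-0.975,0],
    [0,-0.975,0],
    [0,-0.975,0],
    [0,-0.975,0],
    [0,-0.975,0],
    [0,-0.975,0],
    [0,-0.975,0],
    [0,-0.975,0],
    [0,-0.975,0],
    [0,-0.975,0],
    [0,-0.975,0],
    [0,0,0],
    [0,0,0],
    [0,0,0],
  ],
  claw=[0.6,0.6,0.6,0.6,0.6,0.6,0.6,0.6,0.6,0.6,0.6,0.6,0.6,0.6,0.6,0.6],
)

```text
clock: 6.07
eef_pos: [0.4206, -0.3717, 0.1235]
tool_rot: [-180.0, -0.1, 89.9]
wrist_force: [-0.1, 0.3, -0.2]
grip_width: 0.0512
gripper_force: 0.0
```

```bash
python3 - <<'E'
from bench import arm
from h import *
s=arm.sense(); a=arm.snapshot("scene"); b=arm.snapshot("top"); pickle.dump((s,a,b),open("p3.pkl","wb"))
e=s["eef_pos"]; print(e)
c=[]
for I,n in((a,"scene"),(b,"top")):
    P=proj(V[n],[e-[0,0,.014],e+[0,0,.06],e+[0,0,.15]]); u,v=P[0]; print(n,P.round(1).tolist())
    x,y=int(u)-40,int(v)-35; k=cv2.resize(I["img"][y:y+60,x:x+66,::-1],None,fx=6,fy=6,interpolation=cv2.INTER_CUBIC)
    k=cv2.convertScaleAbs(k,alpha=2,beta=10)
    cv2.polylines(k,[np.int32((P+.5-[x,y])*6)],False,(0,0,255),1); cv2.putText(k,f"{x} {y}",(5,350),0,.5,(0,0,255),1); c.append(k)
    for d in((-.035,0),(.035,0)): # expected finger tips
        p=proj(V[n],e+[d[0],0,-.008])[0]; cv2.drawMarker(k,tuple(int(q) for q in (p+.5-[x,y])*6),(0,200,0),0,12)
cv2.imwrite("pics/p3.png",np.hstack(c))
E
```

```text
[ 0.42062671 -0.37168548  0.12348809]
scene [[196.6, 210.9], [190.9, 199.9], [183.3, 185.1]]
top [[442.5, 210.4], [449.1, 206.2], [458.1, 200.6]]
```

View pics/p3.png

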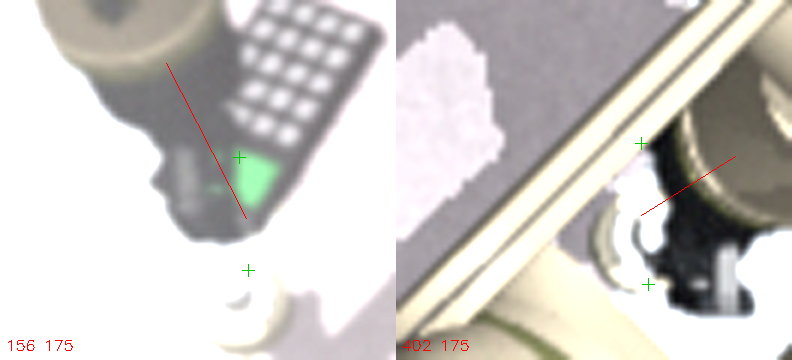

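The p3 scene crop shows a gap between the fingers at (215,188). That means the fingers lie side by side along y, and the gripper sits left of the expected red axis. I'll triangulate the bright finger stripe.

```bash
python3 - <<'E'
from h import *
print("stripe",tri((457.2,220.8),(187.2,205)))
for f in("p3",):
    s,a,b=pickle.load(open(f+".pkl","rb"))
    for I,x0,x1,y0,y1 in((a,180,203,196,218),(b,444,466,206,230)):
        g=cv2.cvtColor(I["img"],cv2.COLOR_RGB2GRAY)
        print("    "+" ".join(f"{u:3d}" for u in range(x0,x1)))
        for v in range(y0,y1): print(v," ".join(f"{g[v,u]:3d}" for u in range(x0,x1)))
s,a,b=pickle.load(open("p2.pkl","rb"))
for I,x0,x1,y0,y1 in((a,262,284,180,200),(b,350,372,205,230)):
        g=cv2.cvtColor(I["img"],cv2.COLOR_RGB2GRAY)
        print("p2    "+" ".join(f"{u:3d}" for u in range(x0,x1)))
        for v in range(y0,y1): print(v," ".join(f"{g[v,u]:3d}" for u in range(x0,x1)))
E
```

```text
stripe (array([ 0.38992379, -0.40775901,  0.10764747]), array([-2.06327551, -0.05494122, -2.2808438 , -0.07226689]))
    180 181 182 183 184 185 186 187 188 189 190 191 192 193 194 195 196 197 198 199 200 201 202
196  67  58  56  55  55  55  55  55  53  54  54  55  55  55  54  59  66  75  96 111 108  93  90
197  99  68  56  56  55  56  56  56  55  54  54  54  54  55  54  55  58  65  75  84  85  81  97
198 137  87  60  56  56  57  57  55  56  54  53  53  55  54  54  56  58  60  64  65  66  72  89
199 165 120  80  60  59  63  64  61  58  56  54  56  57  56  58  64  65  63  62  62  61  64  69
200 185 159 115  73  63  69  73  71  63  57  56  60  64  59  62  75  82  79  74  69  65  62  62
201 190 173 129  79  63  71  77  75  65  57  56  60  66  61  63  80  96  99  95  87  78  70  66
202 186 159 110  69  63  71  78  77  66  58  57  59  59  58  64  82 101 105 105 102  96  86  75
203 168 129  84  62  63  71  79  77  70  61  57  57  57  57  63  83 101 107 106 106 103  93  77
204 143  96  68  61  62  69  78  80  73  62  57  57  57  57  65  84 101 106 106 105 100  86  70
205 135  85  64  61  61
[... 7152 characters left out ...]
  10  16  33  37  36  26  12  34 109 118 120 117 117 117
223  72  70  71  70  87 116  68  21  14  18  34  39  38  27  14  29  86 116 119 118 117 116
224  69  69  71  84 113 116  71  23  19  20  37  43  44  32  17  20  56 114 119 120 118 118
225  69  68  75 107 111 113  82  29  17  20  37  44  43  34  20  21  66 117 120 121 120 120
226  71  70  76 109 110 113 111  56  45  47  54  56  55  49  46  52  96 119 120 119 119 119
227  72  72  87 113 113 115 116  97  95  95  95  95  97  96  96  98 116 119 120 119 117 118
228  71  75 112 116 115 116 115 116 117 114 113 114 117 118 119 119 118 117 116 116 117 116
229  70  75 113 115 115 115 114 114 116 113 112 112 116 119 116 115 116 119 118 118 120 117
```

Call:
send_rows(
  delta_rot=[
    [0,0,0],
    [0,0,0],
    [0,0,0],
    [0,0,0],
    [0,0,0],
    [0,0,0],
  ],
  translation=[
    [0,0,-0.8],
    [0,0,-0.8],
    [0,0,-0.8],
    [0,0,-0.8],
    [0,0,-0.3],
    [0,0,0],
  ],
  claw=[0.75,0.75,0.75,0.75,0.75,0.75],
)

```text
clock: 6.67
eef_pos: [0.4202, -0.37, 0.0521]
tool_rot: [-179.9, -0.2, 90.0]
wrist_force: [-0.2, -0.1, 0.5]
grip_width: 0.0642
gripper_force: 0.0
```

```bash
python3 - <<'E'
from bench import arm
from h import *
s=arm.sense(); print(s["eef_pos"],s["wrist_force"]); a=arm.snapshot("scene")
g=cv2.cvtColor(a["img"],cv2.COLOR_RGB2GRAY)
print(proj(V["scene"],s["eef_pos"]-[0,0,.014]))
print("    "+" ".join(f"{u:3d}" for u in range(180,208)))
for v in range(208,234): print(v," ".join(f"{g[v,u]:3d}" for u in range(180,208)))
E
```

```text
[ 0.42015803 -0.36997774  0.05211465] [-0.20727006 -0.06103416  0.47118781]
[[202.05479013 220.39195599]]
    180 181 182 183 184 185 186 187 188 189 190 191 192 193 194 195 196 197 198 199 200 201 202 203 204 205 206 207
208 193 189 179 162 132 105  84  66  59  55  56  56  55  55  54  53  53  53  55  55  56  58  72 100 124 136 139 139
209 195 194 193 188 179 164 134  96  67  56  56  56  57  56  56  54  54  52  53  56  57  69  99 125 137 140 140 140
210 195 195 195 194 193 187 169 131  93  65  57  60  64  64  58  56  54  55  56  56  65  94 123 134 139 140 139 141
211 194 195 194 194 194 194 187 169 135  86  64  68  76  73  64  57  54  55  56  57  78 123 152 142 137 139 139 140
212 195 194 195 195 195 195 194 187 160 106  68  68  74  74  67  59  54  55  55  59  85 133 163 150 140 138 138 138
213 195 195 195 195 194 195 195 191 172 128  79  66  74  74  68  58  55  56  55  59  82 130 160 149 139 138 137 137
214 195 195 194 195 194 194 195 193 186 155  96  68  73  75  70  60  56  56  55  57  79 119 147 143 139 139 138 138
215 195 195 195 195 194 195 195 195 190 164 109  71  71  74  70  6
[... 1437 characters left out ...]
  95
228 195 195 196 194 195 195 194 194 186 177 169 169 178 178 173 169 154 130 114 107 107 108  98  85  86  93  96  97
229 195 196 196 195 195 195 195 194 190 179 168 158 151 155 157 155 142 119 112 110 107 100  88  84  91  95  97  96
230 195 195 196 195 195 195 195 195 191 176 156 157 159 154 144 143 139 120 112 107  99  89  84  87  92  96  95  96
231 196 196 196 195 196 196 195 195 191 173 142 136 149 155 152 151 141 118 104  96  89  86  87  92  96  96  95  95
232 195 196 195 196 195 196 195 194 192 180 154 133 121 117 121 119 110  97  93  90  88  90  93  95  96  96  96  96
233 196 196 195 195 196 196 195 195 193 192 183 168 139 115 106 103  98  96  98 100  98  97  97  97  96  98  97  96
```

Call:
send_rows(
  delta_rot=[
    [0,0,0],
    [0,0,0],
    [0,0,0],
    [0,0,0],
    [0,0,0],
    [0,0,0],
    [0,0,0],
    [0,0,0],
    [0,0,0],
  ],
  translation=[
    [0,0,-0.35],
    [0,0,0],
    [0,0,0],
    [0,0,0],
    [0,0,0],
    [0,0,0],
    [0,0,0],
    [0,0,0],
    [0,0,0],
  ],
  claw=[0.75,0.75,0.3,0,0,0,0,0,0],
)

```text
clock: 7.47
eef_pos: [0.4212, -0.3718, 0.0471]
tool_rot: [180.0, 0.0, 90.0]
wrist_force: [0.5, 0.2, 0.5]
grip_width: 0.0003
gripper_force: 0.0
```

```bash
python3 - <<'E'
from bench import arm
from h import *
s=arm.sense(); a=arm.snapshot("scene"); b=arm.snapshot("top"); pickle.dump((s,a,b),open("p4.pkl","wb"))
e=s["eef_pos"]; print(e,s["grip_width"])
def panel(I,n,e,sz=(50,37),off=(25,26)):
    P=proj(V[n],[e+[0,0,z] for z in(-.014,.049,.1,.15)]); u,v=P[0]; x,y=int(u)-off[0],int(v)-off[1]; K=400//sz[0]
    k=cv2.resize(I[y:y+sz[1],x:x+sz[0],::-1],(400,int(400*sz[1]/sz[0])),interpolation=cv2.INTER_CUBIC); k=cv2.convertScaleAbs(k,alpha=2,beta=25)
    q=np.int32((P+.5-[x,y])*K); cv2.polylines(k,[q],False,(0,0,255),1)
    for w in q: cv2.circle(k,tuple(int(i) for i in w),2,(0,200,0),-1)
    cv2.putText(k,f"{x} {y}",(5,285),0,.5,(255,0,255),1); return k[:296]
s3,a3,b3=pickle.load(open("p2.pkl","rb"))
e0=np.array([.194,-.567,.2138])
A=np.hstack([panel(a["img"],"scene",e),panel(b["img"],"top",e)])
B=np.hstack([panel(V["scene"]["img"],"scene",e0,(80,59),(50,45)),panel(a3["img"],"scene",s3["eef_pos"])])
cv2.imwrite("pics/p4.png",np.vstack([A,B]))
E
```

```text
[ 0.4211502 -0.3717913  0.0470519] 0.0002619915032137087Traceback (most recent call last):
  File "<stdin>", line 14, in <module>
    return _nx.concatenate(arrs, 1, dtype=dtype, casting=casting)
           ~~~~~~~~~~~~~~~^^^^^^^^^^^^^^^^^^^^^^^^^^^^^^^^^^^^^^^
ValueError: all the input array dimensions except for the concatenation axis must match exactly, but along dimension 0, the array at index 0 has size 295 and the array at index 1 has size 296
```

```bash
python3 - <<'E'
from h import *
s,a,b=pickle.load(open("p4.pkl","rb"));e=s["eef_pos"]
def panel(I,n,e,sz=(50,37),off=(25,26)):
    P=proj(V[n],[e+[0,0,z] for z in(-.014,.049,.1,.15)]); u,v=P[0]; x,y=int(u)-off[0],int(v)-off[1]; K=400//sz[0]
    k=cv2.resize(I[y:y+sz[1],x:x+sz[0],::-1],(400,296),interpolation=cv2.INTER_CUBIC); k=cv2.convertScaleAbs(k,alpha=2,beta=25)
    q=np.int32((P+.5-[x,y])*K); cv2.polylines(k,[q],False,(0,0,255),1)
    for w in q: cv2.circle(k,tuple(int(i) for i in w),2,(0,200,0),-1)
    cv2.putText(k,f"{x} {y}",(5,285),0,.5,(255,0,255),1); return k
s3,a3,b3=pickle.load(open("p2.pkl","rb"))
A=np.hstack([panel(a["img"],"scene",e),panel(b["img"],"top",e)])
B=np.hstack([panel(V["scene"]["img"],"scene",np.array([.194,-.567,.2138]),(80,59),(50,45)),panel(a3["img"],"scene",s3["eef_pos"])])
cv2.imwrite("pics/p4.png",np.vstack([A,B]))
E
```

View pics/p4.png

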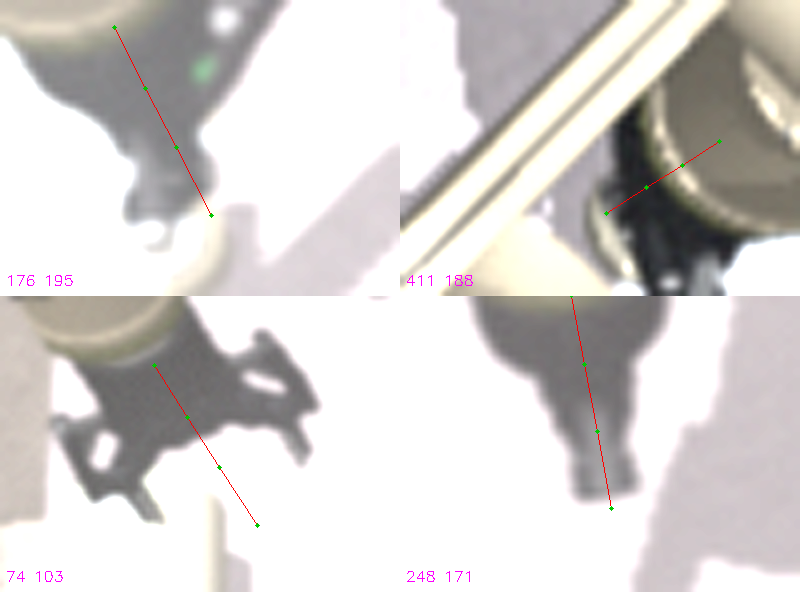

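The start-pose panel shows the fingertips on the tool axis but roughly 30 mm short of where I assumed. So both closings probably happened above the 46 mm stem. Test: reopen wide at the measured B position, go lower, and close. The grip width will then tell me the level.

Call:
send_rows(
  delta_rot=[
    [0,0,0],
    [0,0,0],
    [0,0,0],
    [0,0,0],
    [0,0,0],
    [0,0,0],
    [0,0,0],
    [0,0,0],
    [0,0,0],
    [0,0,0],
    [0,0,0],
  ],
  translation=[
    [0,0,1],
    [0,-0.65,0.5],
    [0,-0.65,0],
    [0,0,0],
    [0,0,0],
    [0,0,-0.7],
    [0,0,-0.7],
    [0,0,-0.4],
    [0,0,-0.2],
    [0,0,-0.2],
    [0,0,0],
  ],
  claw=[0,0.9,0.9,0.9,0.9,0.9,0.9,0.9,0.9,0.9,0.9],
)

```text
clock: 8.48
eef_pos: [0.4208, -0.3971, 0.0321]
tool_rot: [-179.9, -0.1, 90.0]
wrist_force: [0.0, -0.1, 0.2]
grip_width: 0.0768
gripper_force: 0.0
```

Call:
send_rows(
  delta_rot=[
    [0,0,0],
    [0,0,0],
    [0,0,0],
    [0,0,0],
    [0,0,0],
    [0,0,0],
    [0,0,0],
  ],
  translation=[
    [0,0,0],
    [0,0,0],
    [0,0,0],
    [0,0,0],
    [0,0,0],
    [0,0,0],
    [0,0,0],
  ],
  claw=[0.6,0.4,0.2,0.1,0.1,0.1,0.1],
  grip_force=20,
)

```text
clock: 9.07
eef_pos: [0.4212, -0.3978, 0.0331]
tool_rot: [180.0, 0.0, 90.0]
wrist_force: [0.1, -0.7, 0.1]
grip_width: 0.0086
gripper_force: 0.0
```

```bash
python3 - <<'E'
from bench import arm
from h import *
s=arm.sense(); a=arm.snapshot("scene"); b=arm.snapshot("top"); pickle.dump((s,a,b),open("p5.pkl","wb"))
for n,I,x0,x1,y0,y1 in(("scene",a,178,208,208,236),("top",b,434,464,206,236)):
    g=cv2.cvtColor(I["img"],cv2.COLOR_RGB2GRAY); print(n,proj(V[n],[s["eef_pos"]-[0,0,.014],[.421,-.397,.046]]).round(1).tolist())
    print("    "+" ".join(f"{u:3d}" for u in range(x0,x1)))
    for v in range(y0,y1): print(v," ".join(f"{g[v,u]:3d}" for u in range(x0,x1)))
E
```

```text
scene [[195.1, 224.6], [193.5, 221.0]]
    178 179 180 181 182 183 184 185 186 187 188 189 190 191 192 193 194 195 196 197 198 199 200 201 202 203 204 205 206 207
208  55  56  57  57  56  55  54  55  54  54  54  53  52  52  56  65  75  85  94 100  93  79  63  59  71 100 124 137 138 139
209  56  55  56  54  55  54  53  55  54  53  53  53  54  54  53  57  62  67  75  79  78  67  59  67  98 125 136 139 140 140
210  55  55  55  54  54  55  54  55  53  53  54  52  55  54  54  54  58  60  62  64  64  61  66  93 123 134 138 139 140 142
211  59  57  56  55  54  54  55  55  54  55  54  53  54  55  53  57  60  61  59  60  59  60  79 124 151 141 138 139 140 140
212  94  81  63  56  55  55  55  55  55  54  53  53  53  53  56  73  93  98  85  72  62  68 104 150 168 151 140 139 138 138
213 151 129  90  62  56  55  55  55  54  53  54  53  53  54  60  88 131 155 145 126 105 101 137 172 172 150 139 138 137 138
214 185 167 133  99  69  56  56  57  56  54  53  53  52  53  56  81 130 173 183 178 163 149 163 176 162 144 139 138 139 139
215 194 189 177 150  97  63  59  62  61  58  56  55  54  53  54  65 1
[... 5715 characters left out ...]
 125 126 126 122 114 110 112 112 113 113 109  92  99 105 101 102 123 171 172 172
231 104 105 108 107  99  76  65  62  69  92 118 126 128 126 123 114 112 111 113 113 113 115 138 165 172 172 171 173 172 172
232 106 108 109 110 110 103  80  69  62  67  92 120 128 127 127 124 115 112 113 113 113 114 118 143 167 175 174 173 172 172
233 109 110 110 110 111 111 109  89  69  64  69  93 120 128 129 128 124 117 114 114 117 117 116 119 143 170 173 173 172 172
234 110 109 111 111 112 113 114 111  90  71  64  69  94 122 129 129 129 123 118 116 118 118 118 118 124 151 169 173 173 172
235 110 110 111 112 112 113 114 115 113  92  67  65  70  96 122 129 129 128 124 120 118 120 120 121 121 126 153 171 173 172
```

Call:
send_rows(
  delta_rot=[
    [0,0,0],
    [0,0,0],
    [0,0,0],
    [0,0,0],
    [0,0,0],
    [0,0,0],
    [0,0,0],
    [0,0,0],
    [0,0,0],
    [0,0,0],
  ],
  translation=[
    [0,0,0.5],
    [0,0,0.5],
    [0,0,0],
    [0,0,0],
    [0,0,-0.5],
    [0,0,-0.5],
    [0,0,-0.3],
    [0,0,-0.2],
    [0,0,-0.2],
    [0,0,0],
  ],
  claw=[0.2,1,1,1,1,1,1,1,1,1],
)

```text
clock: 10.0
eef_pos: [0.4204, -0.397, 0.0173]
tool_rot: [-179.9, -0.1, 90.0]
wrist_force: [0.5, 0.1, -0.6]
grip_width: 0.0851
gripper_force: 0.0
```

Call:
send_rows(
  delta_rot=[
    [0,0,0],
    [0,0,0],
    [0,0,0],
    [0,0,0],
    [0,0,0],
  ],
  translation=[
    [0,0,0],
    [0,0,0],
    [0,0,0],
    [0,0,0],
    [0,0,0],
  ],
  claw=[0.8,0.7,0.6,0.6,0.6],
)

```text
clock: 10.42
eef_pos: [0.4213, -0.398, 0.0194]
tool_rot: [180.0, 0.0, 90.0]
wrist_force: [-0.3, 0.3, -0.4]
grip_width: 0.0512
gripper_force: 0.0
```

Call:
send_rows(
  delta_rot=[
    [0,0,0],
    [0,0,0],
    [0,0,0],
    [0,0,0],
    [0,0,0],
    [0,0,0],
  ],
  translation=[
    [0,0,0],
    [0,0,0],
    [0,0,0],
    [0,0,0],
    [0,0,0],
    [0,0,0],
  ],
  claw=[0.45,0.4,0.3,0.2,0.15,0.15],
)

```text
clock: 10.92
eef_pos: [0.4212, -0.3978, 0.0192]
tool_rot: [180.0, 0.0, 90.0]
wrist_force: [0.1, 1.3, 1.5]
grip_width: 0.0208
gripper_force: 19.6
```

```bash
python3 - <<'E'
from bench import arm
from h import *
s=arm.sense();print(s["eef_pos"],s["grip_width"],s["gripper_force"])
a=arm.snapshot("scene"); b=arm.snapshot("top"); pickle.dump((s,a,b),open("p6.pkl","wb"))
for n,I,x0,x1,y0,y1 in(("scene",a,178,208,208,236),("top",b,434,464,206,236)):
    g=cv2.cvtColor(I["img"],cv2.COLOR_RGB2GRAY); print(n,proj(V[n],[s["eef_pos"]-[0,0,.014],[.421,-.397,.046]]).round(1).tolist())
    print("    "+" ".join(f"{u:3d}" for u in range(x0,x1)))
    for v in range(y0,y1): print(v," ".join(f"{g[v,u]:3d}" for u in range(x0,x1)))
E
```

```text
[ 0.42122858 -0.39781104  0.01917097] 0.020835034495279164 19.594595432281494
scene [[196.1, 226.4], [193.5, 221.0]]
    178 179 180 181 182 183 184 185 186 187 188 189 190 191 192 193 194 195 196 197 198 199 200 201 202 203 204 205 206 207
208  60  58  57  57  56  56  56  55  54  55  52  53  52  53  53  53  60  76  92  98  94  78  63  60  72  99 124 136 139 139
209  57  56  56  57  57  57  55  54  53  54  54  54  52  53  52  54  58  67  74  80  77  67  59  69  99 125 137 140 140 140
210  57  57  55  57  57  56  55  55  54  54  53  53  54  53  52  53  55  60  63  65  65  61  64  93 123 135 139 140 140 140
211  56  55  56  55  56  55  55  55  54  53  54  54  53  55  53  54  56  58  59  59  59  60  81 125 152 142 138 139 139 139
212  56  56  56  56  55  55  55  55  54  55  54  54  53  54  54  58  69  79  81  72  63  68 105 149 167 151 140 139 138 138
213  69  60  57  57  56  55  55  55  55  54  55  54  54  55  56  66  92 122 134 125 104 101 137 172 171 150 140 137 137 138
214 119 103  85  63  57  55  55  54  55  54  54  53  54  53  56  65  98 140 169 175 164 149 164 176 162 145 140 139
[... 5793 characters left out ...]
 124 125 125 124 116 111 110 111 111 112 110  94  69  47  45  96 170 173 172 173
231 103 105 108 109 107  92  72  63  63  75 111 123 125 125 125 117 111 110 111 112 113 109  86  88 104 143 172 173 172 172
232 106 107 108 109 110 108  94  76  64  62  72 102 122 127 128 125 118 111 111 113 114 114 115 137 166 173 174 172 172 172
233 108 109 108 109 110 111 110 102  79  66  63  71 103 123 128 128 126 117 113 114 116 116 115 121 152 170 174 172 172 172
234 108 109 109 110 111 111 112 112 104  81  65  65  71 104 127 128 127 124 117 115 117 117 117 118 123 152 171 173 173 172
235 110 110 111 110 111 111 113 113 113 105  74  64  65  75 117 128 128 127 124 119 119 120 120 120 120 126 163 172 172 173
```

Stem gripped: width 20.8 mm, force 19.6 N. So the measured xy was right, and the fingertips really do sit about 25–30 mm higher than reported. The held piece's bottom is at TCP z minus 0.019. Lift and check.

Call:
send_rows(
  delta_rot=[
    [0,0,0],
    [0,0,0],
    [0,0,0],
    [0,0,0],
    [0,0,0],
    [0,0,0],
    [0,0,0],
    [0,0,0],
    [0,0,0],
  ],
  translation=[
    [0,0,0],
    [0,0,0],
    [0,0,0.25],
    [0,0,0.75],
    [0,0,1],
    [0,0,1],
    [0,0,1],
    [0,0,1],
    [0,0,0],
  ],
  claw=[0.05,0,0,0,0,0,0,0,0],
  grip_force=45,
)

```text
clock: 11.77
eef_pos: [0.4229, -0.3998, 0.1239]
tool_rot: [179.7, 0.3, 90.0]
wrist_force: [0.8, 0.1, -0.0]
grip_width: 0.0196
gripper_force: 44.1
```

```bash
python3 - <<'E'
from bench import arm
from h import *
s=arm.sense();print(s["eef_pos"],s["grip_width"],s["gripper_force"],s["wrist_force"])
a=arm.snapshot("scene"); b=arm.snapshot("top"); pickle.dump((s,a,b),open("p7.pkl","wb"))
for I in(V["scene"],a): print(I["img"][226:234:2,188:204:3].tolist())
# cream pixels anywhere near
for n,I in(("scene",a),("top",b)):
    lab=cv2.cvtColor(I["img"],cv2.COLOR_RGB2LAB).astype(int); u0,v0=map(int,proj(V[n],s["eef_pos"]-[0,0,.0])[0]); 
    print(n,(u0,v0)); m=lab[v0-12:v0+26,u0-22:u0+22,2]-128
    for r in range(0,38): print(v0-12+r,"".join("#" if x>4 else "+" if x>1 else "." for x in m[r]))
E
```

```text
[ 0.42288735 -0.39977969  0.12387484] 0.01963400345024674 44.077550768852234 [ 0.80279398  0.05324817 -0.00287037]
[[[180, 178, 172], [179, 181, 186], [111, 110, 109], [126, 126, 126], [159, 160, 160], [134, 129, 118]], [[182, 182, 180], [165, 165, 164], [170, 172, 177], [159, 160, 164], [142, 137, 127], [99, 95, 89]], [[184, 187, 191], [158, 153, 139], [144, 140, 132], [145, 140, 129], [128, 123, 113], [92, 89, 87]], [[184, 188, 193], [131, 130, 124], [122, 118, 108], [112, 109, 100], [91, 87, 84], [118, 113, 114]]]
[[[191, 195, 202], [191, 196, 202], [181, 182, 186], [161, 159, 154], [121, 117, 118], [145, 138, 141]], [[191, 196, 201], [192, 195, 202], [162, 160, 156], [148, 144, 134], [106, 101, 103], [141, 134, 136]], [[192, 196, 201], [187, 190, 196], [152, 148, 138], [147, 142, 132], [102, 98, 99], [108, 103, 105]], [[191, 196, 201], [163, 161, 157], [150, 145, 135], [148, 143, 132], [110, 106, 106], [101, 97, 99]]]
scene (186, 210)
198 .....................+########+.............
199 ......................##########+...........
200 ......................#############+........

[... 2891 characters left out ...]
..............
220 ################+...........................
221 #################+..........................
222 ##################+.........................
223 ###################+........................
224 ####################+.......................
225 #####################.......................
226 ######################......................
227 #######################.....................
228 ########################....................
229 #########################...................
230 ##########################..................
231 ###########################.................
232 ###########################+................
233 #############################...............
```

Lifted and centred in the gripper. Carry to the left nest.

Call:
send_rows(
  delta_rot=[
    [0,0,0],
    [0,0,0],
    [0,0,0],
    [0,0,0],
    [0,0,0],
    [0,0,0],
    [0,0,0],
    [0,0,0],
    [0,0,0],
    [0,0,0],
    [0,0,0],
    [0,0,0],
    [0,0,0],
    [0,0,0],
    [0,0,0],
    [0,0,0],
    [0,0,0],
    [0,0,0],
    [0,0,0],
    [0,0,0],
  ],
  translation=[
    [0.255,0.985,0],
    [0.255,0.985,0],
    [0.255,0.985,0],
    [0.255,0.985,0],
    [0.255,0.985,0],
    [0.255,0.985,0],
    [0.255,0.985,0],
    [0.255,0.985,0],
    [0.255,0.985,0],
    [0.255,0.985,0],
    [0.255,0.985,0],
    [0.255,0.985,0],
    [0.255,0.985,0],
    [0.255,0.985,0],
    [0.255,0.985,0],
    [0.255,0.985,0],
    [0.255,0.985,0],
    [0.255,0.985,0],
    [0.255,0.985,0],
    [0.255,0.985,0],
  ],
  claw=[0,0,0,0,0,0,0,0,0,0,0,0,0,0,0,0,0,0,0,0],
)

```text
clock: 13.53
eef_pos: [0.5218, -0.0026, 0.1166]
tool_rot: [-179.8, -0.0, 90.0]
wrist_force: [0.6, 0.1, -0.6]
grip_width: 0.0195
gripper_force: 44.1
```

Call:
send_rows(
  delta_rot=[
    [0,0,0],
    [0,0,0],
    [0,0,0],
    [0,0,0],
    [0,0,0],
    [0,0,0],
    [0,0,0],
    [0,0,0],
  ],
  translation=[
    [0,0.985,0],
    [0,0.985,0],
    [0,0.985,0],
    [0,0.985,0],
    [0,0,-0.5],
    [0,0,-0.5],
    [0,0,0],
    [0,0,0],
  ],
  claw=[0,0,0,0,0,0,0,0],
)

```text
clock: 14.2
eef_pos: [0.5214, 0.0742, 0.0967]
tool_rot: [-179.8, 0.0, 90.0]
wrist_force: [0.7, 0.1, -0.8]
grip_width: 0.0195
gripper_force: 44.1
```

```bash
python3 - <<'E'
from bench import arm
from h import *
s=arm.sense();e=s["eef_pos"];print(e,s["grip_width"],s["tool_rot"],s["wrist_force"])
a=arm.snapshot("scene"); b=arm.snapshot("top"); pickle.dump((s,a,b),open("p8.pkl","wb"))
for n,I in(("scene",a),("top",b)):
    lab=cv2.cvtColor(I["img"],cv2.COLOR_RGB2LAB).astype(int); u0,v0=map(int,proj(V[n],e-[0,0,.0])[0]); 
    print(n,(u0,v0),"exp disc",[proj(V[n],e-[0,0,d])[0].round(1).tolist() for d in(-.001,.019)]); m=lab[v0-16:v0+20,u0-22:u0+22,2]-128; g=I["img"].mean(2)[v0-16:v0+20,u0-22:u0+22]
    for r in range(36): print(v0-16+r,"".join("#" if x>4 else "b" if x<-12 else "." if y<70 else "o" for x,y in zip(m[r],g[r])))
E
```

```text
[0.52138061 0.07422273 0.09667   ] 0.019495188823859273 [-1.79755779e+02  2.84868755e-02  8.99631577e+01] [ 0.68133025  0.14734728 -0.78249945]
scene (337, 215) exp disc [[337.8, 214.9], [337.6, 217.7]]
199 oooooooooooooo.....................ooooooooo
200 ooooooooooooooo...................oooooooooo
201 oooooooooooooooo.................ooooooooooo
202 ooooooooooooooooo................ooooooooooo
203 ooooooooooooooooooo.............oooooooooooo
204 ooooooooooooooooooo.............oooooooooooo
205 ooooooooooooooooooo............ooooooooooooo
206 ooooooooooooooooooo............ooooooooooooo
207 ooooooooooooooooooo............ooooooooooooo
208 ooooooooooooooooooo............ooooooooooooo
209 oooooooooooooooooooo..........ooooo....oobbb
210 ooooooooooooooooo##o........oooooo.......bbb
211 oooooooooooooooo###oo........oo..........ooo
212 oooooooooooooooo##ooo.....................oo
213 oooooooooooooooo#oooo.....................oo
214 oooooooooooooooo#ooo......................oo
215 ooooooooo..................................o
216 oooo......................................bb
217 o..........
[... 1987 characters left out ...]
......o#####.#
184 bbb............##o..oo....####......o#######
185 bbb.............#...oo....o##........#######
186 bbb.................oo.o..o#..........######
187 bbb..............oo.oo.oo.............######
188 bbb....................................#####
189 bbbb................oo.................####o
190 bbbbb...............ooo................####.
191 bbbbb...............ooo................####.
192 boobbb..b..............................####.
193 oooobbbbb..............................####.
194 oooobbbbb..............................####.
195 oooobbbbb..............................####.
196 ooo.bbbbb..............................####.
197 bo.bbbbbbbbbbbbbbbbbbbbbbbbbbbbbbbbbbbb####.
```

Call:
send_rows(
  delta_rot=[
    [0,0,0],
    [0,0,0],
    [0,0,0],
    [0,0,0],
    [0,0,0],
    [0,0,0],
    [0,0,0],
  ],
  translation=[
    [0.08,0.05,-0.6],
    [0,0,-0.7],
    [0,0,-0.7],
    [0,0,-0.3],
    [0,0,-0.15],
    [0,0,0],
    [0,0,0],
  ],
  claw=[0,0,0,0,0,0,0],
)

```text
clock: 14.88
eef_pos: [0.5251, 0.076, 0.0504]
tool_rot: [180.0, 0.0, 90.0]
wrist_force: [-0.2, 0.5, -1.4]
grip_width: 0.0193
gripper_force: 44.2
```

Call:
send_rows(
  delta_rot=[
    [0,0,0],
    [0,0,0],
    [0,0,0],
    [0,0,0],
  ],
  translation=[
    [0,0,-0.1],
    [0,0,-0.1],
    [0,0,0],
    [0,0,0],
  ],
  claw=[0,0,0,0],
)

```text
clock: 15.22
eef_pos: [0.5248, 0.0761, 0.0462]
tool_rot: [180.0, -0.0, 90.0]
wrist_force: [-0.6, 0.4, -1.5]
grip_width: 0.0194
gripper_force: 44.2
```

Call:
send_rows(
  delta_rot=[
    [0,0,0],
    [0,0,0],
    [0,0,0],
    [0,0,0],
    [0,0,0],
  ],
  translation=[
    [-0.08,-0.04,0],
    [0,0,-0.1],
    [0,0,-0.1],
    [0,0,-0.1],
    [0,0,0],
  ],
  claw=[0,0,0,0,0],
)

```text
clock: 15.63
eef_pos: [0.5232, 0.0752, 0.0403]
tool_rot: [180.0, 0.0, 90.0]
wrist_force: [-1.6, -0.4, 2.7]
grip_width: 0.0195
gripper_force: 44.5
```

Contact came at TCP 0.040, the floor level (the rim would be at 0.044), so the piece is seated. Release and lift.

Call:
send_rows(
  delta_rot=[
    [0,0,0],
    [0,0,0],
    [0,0,0],
    [0,0,0],
    [0,0,0],
    [0,0,0],
    [0,0,0],
    [0,0,0],
    [0,0,0],
  ],
  translation=[
    [0,0,0],
    [0,0,0],
    [0,0,0],
    [0,0,0],
    [0,0,0.5],
    [0,0,1],
    [0,0,1],
    [0,0,1],
    [0,0,1],
  ],
  claw=[0.3,0.5,0.5,0.5,0.5,0.5,0.5,0.5,0.5],
  grip_force=20,
)

```text
clock: 16.38
eef_pos: [0.5232, 0.0753, 0.1318]
tool_rot: [180.0, -0.0, 90.0]
wrist_force: [-1.0, -0.1, -0.2]
grip_width: 0.0424
gripper_force: 0.0
```

Call:
send_rows(
  delta_rot=[
    [0,0,0],
    [0,0,0],
    [0,0,0],
    [0,0,0],
    [0,0,0],
    [0,0,0],
    [0,0,0],
    [0,0,0],
    [0,0,0],
    [0,0,0],
    [0,0,0],
    [0,0,0],
    [0,0,0],
    [0,0,0],
    [0,0,0],
    [0,0,0],
    [0,0,0],
    [0,0,0],
    [0,0,0],
    [0,0,0],
  ],
  translation=[
    [0,-1,0],
    [0,-1,0],
    [0,-1,0],
    [0,-1,0],
    [0,-1,0],
    [0,-1,0],
    [0,-1,0],
    [0,-1,0],
    [0,-1,0],
    [0,-1,0],
    [0,-1,0],
    [0,-1,0],
    [0,-1,0],
    [0,-1,0],
    [0,-1,0],
    [0,-1,0],
    [0.95,-1,0],
    [0.95,-1,0],
    [0.95,-1,0],
    [0.9,-1,0],
  ],
  claw=[0.6,0.6,0.6,0.6,0.6,0.6,0.6,0.6,0.6,0.6,0.6,0.6,0.6,0.6,0.6,0.6,0.6,0.6,0.6,0.6],
)

```text
clock: 18.05
eef_pos: [0.599, -0.3259, 0.1309]
tool_rot: [180.0, 0.0, 90.0]
wrist_force: [-0.0, -0.1, -0.2]
grip_width: 0.0513
gripper_force: 0.0
```

Call:
send_rows(
  delta_rot=[
    [0,0,0],
    [0,0,0],
    [0,0,0],
    [0,0,0],
    [0,0,0],
    [0,0,0],
    [0,0,0],
  ],
  translation=[
    [0,0,0],
    [0,0,-0.9],
    [0,0,-0.9],
    [0,0,-0.9],
    [0,0,0],
    [0,0,0],
    [0,0,0],
  ],
  claw=[0.6,0.6,0.6,0.6,0.6,0.6,0.6],
)

```text
clock: 18.63
eef_pos: [0.5986, -0.3249, 0.0776]
tool_rot: [179.9, 0.0, 90.0]
wrist_force: [0.5, 0.2, 0.6]
grip_width: 0.0513
gripper_force: 0.0
```

```bash
python3 - <<'E'
from bench import arm
from h import *
s=arm.sense();print(s["eef_pos"])
b=arm.snapshot("top"); a=arm.snapshot("scene"); pickle.dump((s,a,b),open("p9.pkl","wb"))
# nest0 piece, piece0 discs in top
for nm,u in(("new",(292,182)),("p0",(314,182))):
    for t in(2,3): print(nm,disc(b,u,.025,.041,t=t,r=12))
g=cv2.cvtColor(b["img"],cv2.COLOR_RGB2GRAY)
lab=cv2.cvtColor(b["img"],cv2.COLOR_RGB2LAB).astype(int)[168:198,276:350,2]-128
for r in range(30): print(168+r,"".join("#" if x>2 else "." for x in lab[r]))
E
```

```text
[ 0.59861402 -0.32494245  0.07755977]
new (array([0.52378921, 0.0764695 ]), 253.3125, 248.5705338367261)
new (array([0.52374521, 0.07643997]), 243.21875, 248.5714575641323)
p0 (array([0.52611936, 0.00770831]), 253.28125, 247.78707634168677)
p0 (array([0.52612251, 0.00774188]), 243.65625, 247.78709862823598)
168 ..........................................................................
169 ..........................................................................
170 ..........................................................................
171 ..........................................................................
172 ..........................................................................
173 ....................................####..................................
174 .............#####...............#########................................
175 ...........##########...........####...#####..............................
176 ..........####...#####.........###........###.............................
177 .........###........###.......###..........###............................
1
[... 878 characters left out ...]
....############...........##########...............................
190 ...........##########.............########................................
191 .............######.......................................................
192 ..........................................................................
193 ..........................................................................
194 ..........................................................................
195 ..........................................................................
196 ..........................................................................
197 ..........................................................................
```

Call:
send_rows(
  delta_rot=[
    [0,0,0],
    [0,0,0],
    [0,0,0],
    [0,0,0],
    [0,0,0],
    [0,0,0],
    [0,0,0],
    [0,0,0],
    [0,0,0],
    [0,0,0],
    [0,0,0],
    [0,0,0],
    [0,0,0],
    [0,0,0],
  ],
  translation=[
    [0,-0.03,-0.8],
    [0,0,-0.8],
    [0,0,-0.8],
    [0,0,-0.4],
    [0,0,-0.2],
    [0,0,0],
    [0,0,0],
    [0,0,0],
    [0,0,0],
    [0,0,0],
    [0,0,0],
    [0,0,0],
    [0,0,0],
    [0,0,0],
  ],
  claw=[0.6,0.6,0.6,0.6,0.6,0.6,0.45,0.3,0.2,0.15,0.1,0,0,0],
)

```text
clock: 19.9
eef_pos: [0.599, -0.326, 0.0175]
tool_rot: [179.9, 0.1, 90.0]
wrist_force: [-1.1, 0.6, 5.8]
grip_width: 0.0208
gripper_force: 20.9
```

Call:
send_rows(
  delta_rot=[
    [0,0,0],
    [0,0,0],
    [0,0,0],
    [0,0,0],
    [0,0,0],
    [0,0,0],
    [0,0,0],
    [0,0,0],
    [0,0,0],
    [0,0,0],
    [0,0,0],
    [0,0,0],
  ],
  translation=[
    [0,0,0],
    [0,0,0.25],
    [0,0,0.75],
    [0,0,1],
    [0,0,1],
    [0,0,1],
    [-0.75,0,0],
    [-0.75,0,0],
    [-0.75,0,0],
    [-0.75,0,0],
    [-0.77,0,0],
    [0,0,0],
  ],
  claw=[0,0,0,0,0,0,0,0,0,0,0,0],
  grip_force=45,
)

```text
clock: 20.9
eef_pos: [0.5204, -0.3254, 0.0966]
tool_rot: [-179.9, -0.0, 89.9]
wrist_force: [-0.7, 0.5, -1.4]
grip_width: 0.0195
gripper_force: 44.3
```

Call:
send_rows(
  delta_rot=[
    [0,0,0],
    [0,0,0],
    [0,0,0],
    [0,0,0],
    [0,0,0],
    [0,0,0],
    [0,0,0],
    [0,0,0],
    [0,0,0],
    [0,0,0],
    [0,0,0],
    [0,0,0],
    [0,0,0],
    [0,0,0],
    [0,0,0],
    [0,0,0],
    [0,0,0],
    [0,0,0],
    [0,0,0],
  ],
  translation=[
    [0,0.95,0],
    [0,0.95,0],
    [0,0.95,0],
    [0,0.95,0],
    [0,0.95,0],
    [0,0.95,0],
    [0,0.95,0],
    [0,0.95,0],
    [0,0.95,0],
    [0,0.95,0],
    [0,0.95,0],
    [0,0.95,0],
    [0,0.95,0],
    [0,0.9,-0.5],
    [0,0,-0.8],
    [0,0,-0.6],
    [0,0,0],
    [0,0,0],
    [0,0,0],
  ],
  claw=[0,0,0,0,0,0,0,0,0,0,0,0,0,0,0,0,0,0,0],
)

```text
clock: 22.48
eef_pos: [0.5232, -0.0609, 0.0587]
tool_rot: [180.0, 0.0, 90.0]
wrist_force: [0.3, -0.5, -1.4]
grip_width: 0.0197
gripper_force: 44.4
```

```bash
python3 - <<'E'
from bench import arm
from h import *
s=arm.sense();e=s["eef_pos"];print(e,s["grip_width"],s["wrist_force"])
b=arm.snapshot("top"); a=arm.snapshot("scene"); pickle.dump((s,a,b),open("p10.pkl","wb"))
print([proj(b,e-[0,0,d])[0].round(1) for d in(0,.018)])
lab=cv2.cvtColor(b["img"],cv2.COLOR_RGB2LAB).astype(int)[168:198,276:350]-[0,128,128]
for r in range(30): print(168+r,"".join("#" if x[2]>2 else "b" if x[2]<-12 else "." for x in lab[r]))
E
```

```text
[ 0.52316555 -0.06094742  0.05869493] 0.019658500730766363 [ 0.3065925  -0.53520112 -1.43789607]
[array([335.8, 180.8]), array([335.5, 182. ])]
168 bbbbbbbbbbbbbbbbbbbbbbbbbbbbbbbb.#########.bbbbb.##############.##########
169 bbbbbbbbbbbbbbbbbbbbbbbbbbbbbbbb.#########.bbbbb.#########################
170 bbbbbbbbbb......................###########......#########################
171 bb..............................##########.......#########################
172 bb..............................##########........########################
173 bb.............................###########.........#######################
174 bb...........#####.............###########.........#######################
175 bb.........##########..........#############........######################
176 bb........####...#####.........##########.###........####################.
177 bb.......###........###.......##########...##.........##################.b
178 bb......###..........##.......##########...###.....##...################.b
179 bb......##...........###.....###########....###....###....###########....b
180 bb..
[... 713 characters left out ...]
....############.....################............##.................
190 ...........##########......###############................................
191 ............#######........###########...................................b
192 bb.........................###########...................................b
193 bb.........................##########....................................b
194 bb........................###########....................................b
195 bb........................###########....................................b
196 bbb.......................##########........bb.b.b.b.bbbbbbbbbbbbbbbbbbbbb
197 bbbbbbbbbbbbbbbbbbbbbbbbb.##########.bbbbbbbbbbbbbbbbbbbbbbbbbbbbbbbbbbbbb
```

Call:
send_rows(
  delta_rot=[
    [0,0,0],
    [0,0,0],
    [0,0,0],
    [0,0,0],
    [0,0,0],
    [0,0,0],
    [0,0,0],
  ],
  translation=[
    [0.01,-0.01,-0.4],
    [0,0,-0.2],
    [0,0,-0.1],
    [0,0,-0.1],
    [0,0,-0.1],
    [0,0,0],
    [0,0,0],
  ],
  claw=[0,0,0,0,0,0,0],
)

```text
clock: 23.17
eef_pos: [0.5229, -0.0606, 0.04]
tool_rot: [-180.0, 0.0, 90.0]
wrist_force: [1.2, 0.9, -1.4]
grip_width: 0.0196
gripper_force: 44.5
```

Already 2.5 mm below rim level with no load, so the piece is inside the recess.

Call:
send_rows(
  delta_rot=[
    [0,0,0],
    [0,0,0],
    [0,0,0],
    [0,0,0],
  ],
  translation=[
    [0,0,-0.06],
    [0,0,-0.05],
    [0,0,0],
    [0,0,0],
  ],
  claw=[0,0,0,0],
)

```text
clock: 23.5
eef_pos: [0.5231, -0.0606, 0.0387]
tool_rot: [180.0, 0.0, 90.0]
wrist_force: [-2.9, 0.3, 6.0]
grip_width: 0.0197
gripper_force: 45.1
```

Call:
send_rows(
  delta_rot=[
    [0,0,0],
    [0,0,0],
    [0,0,0],
    [0,0,0],
    [0,0,0],
    [0,0,0],
    [0,0,0],
    [0,0,0],
    [0,0,0],
    [0,0,0],
    [0,0,0],
    [0,0,0],
    [0,0,0],
    [0,0,0],
    [0,0,0],
    [0,0,0],
    [0,0,0],
  ],
  translation=[
    [0,0,0],
    [0,0,0],
    [0,0,0],
    [0,0,0],
    [0,0,0.5],
    [0,0,1],
    [0,0,1],
    [0,0,1],
    [0,0,1],
    [0,-0.9,1],
    [0,-0.9,1],
    [0,-0.9,1],
    [0,-0.9,1],
    [0,-0.9,1],
    [0,-0.9,0],
    [0,-0.9,0],
    [0,0,0],
  ],
  claw=[0.3,0.5,0.5,0.5,0.5,0.5,0.5,0.5,0.5,0.3,0,0,0,0,0,0,0],
  grip_force=20,
)

```text
clock: 24.92
eef_pos: [0.5229, -0.1895, 0.2292]
tool_rot: [179.9, 0.1, 89.9]
wrist_force: [0.8, 0.3, -1.0]
grip_width: 0.0
gripper_force: 0.0
```

Call:
send_rows(
  delta_rot=[
    [0,0,0],
    [0,0,0],
    [0,0,0],
    [0,0,0],
    [0,0,0],
    [0,0,0],
    [0,0,0],
    [0,0,0],
    [0,0,0],
  ],
  translation=[
    [0.8,0,0],
    [0.8,0,0],
    [0.8,0,0],
    [0.8,0,0],
    [0.8,0,0],
    [0.8,0,0],
    [0.8,0,0],
    [0.6,0,0],
    [0,0,0],
  ],
  claw=[0,0,0,0,0,0,0,0,0],
)

```text
clock: 25.67
eef_pos: [0.6482, -0.1856, 0.2276]
tool_rot: [-180.0, -0.0, 90.1]
wrist_force: [0.7, -0.1, -0.1]
grip_width: -0.0
gripper_force: 0.0
```

```bash
python3 - <<'E'
from bench import arm
from h import *
s=arm.sense();e=s["eef_pos"];print(e,s["grip_width"],s["wrist_force"])
b=arm.snapshot("top"); a=arm.snapshot("scene"); pickle.dump((s,a,b),open("p11.pkl","wb"))
for nm,u in(("n0",(292,182)),("p0",(314,182)),("n2",(335,182))): print(nm,disc(b,u,.025,.041,t=2,r=11))
g=cv2.cvtColor(a["img"],cv2.COLOR_RGB2GRAY); print(proj(a,[e,e+[0,0,.016],[.644,-.182,.185]]).round(1).tolist())
print("    "+" ".join(f"{u:3d}" for u in range(252,290)))
for v in range(222,266): print(v," ".join(f"{g[v,u]:3d}" for u in range(252,290)))
E
```

```text
[ 0.64822775 -0.18557499  0.22755192] -4.8829028614763475e-05 [ 0.65102508 -0.14759419 -0.05698197]
n0 (array([0.52381441, 0.07648512]), 253.71875, 248.56973281805404)
p0 (array([0.52602536, 0.00801451]), 249.4375, 247.79123218450695)
n2 (array([ 0.52391716, -0.0650476 ]), 365.25, 247.95707598724402)
[[258.9, 250.2], [258.2, 248.0], [261.7, 254.3]]
    252 253 254 255 256 257 258 259 260 261 262 263 264 265 266 267 268 269 270 271 272 273 274 275 276 277 278 279 280 281 282 283 284 285 286 287 288 289
222  76  75  74  74  74  74  74  73  77  82  84  75  67  73 103 130 137 138 137 136 135 135 136 135 135 135 131 118  91  68  61  70  83  86  80  74  74  71
223  77  75  76  75  75  74  74  77  82  82  78  69  59  65  98 129 136 137 137 137 135 135 136 134 130 128 120  97  70  67  86  97 100  93  78  66  63  64
224  76  77  75  75  75  76  79  83  84  78  70  62  54  59  92 124 134 135 135 135 132 130 127 124 115 108  97  73  67  99 131 137 126 102  83  73  72  78
225  77  76  75  75  76  81  85  85  78  70  62  55  48  54  82 114 131 135 133 124 113 106 102 100  98  96  82  64  72 107 1
[... 5570 characters left out ...]
  97  92  92  85  77  78  84  86  86  85  85  85  75  63  60  59  65  75  84
262 133 133 133 134 136 135 137 136 134 135 135 135 134 133 133 134 133 125 113  98  93  93  89  84  81  84  86  86  86  85  85  77  64  60  60  64  73  82
263 132 133 134 133 134 136 136 135 135 136 137 137 136 136 135 135 132 123 105  94  93  93  90  85  81  83  85  86  86  86  85  78  67  60  59  63  71  82
264 134 134 135 134 134 135 135 134 135 135 138 139 138 137 136 135 132 121 102  92  92  92  91  85  79  82  85  85  85  86  86  81  72  62  59  62  68  79
265 134 134 134 133 135 135 133 133 135 135 137 137 137 136 138 136 131 119  99  92  92  92  91  87  82  82  84  85  86  86  86  82  72  62  59  61  67  77
```

Call:
send_rows(
  delta_rot=[
    [0,0,0],
    [0,0,0],
    [0,0,0],
    [0,0,0],
    [0,0,0],
    [0,0,0],
    [0,0,0],
  ],
  translation=[
    [0,0,-0.5],
    [0,0,-0.5],
    [0,0,-0.5],
    [0,0,-0.5],
    [0,0,-0.5],
    [0,0,-0.5],
    [0,0,0],
  ],
  claw=[0,0,0,0,0,0,0],
)

```text
clock: 26.35
eef_pos: [0.6455, -0.1862, 0.1644]
tool_rot: [-179.8, -0.1, 90.0]
wrist_force: [0.9, -0.5, -1.0]
grip_width: 0.0
gripper_force: 0.0
```

Call:
send_rows(
  delta_rot=[
    [0,0,0],
    [0,0,0],
    [0,0,0],
    [0,0,0],
    [0,0,0],
    [0,0,0],
  ],
  translation=[
    [0,0,-0.3],
    [0,0,-0.3],
    [0,0,-0.3],
    [0,0,-0.3],
    [0,0,-0.3],
    [0,0,0],
  ],
  claw=[0,0,0,0,0,0],
)

```text
clock: 26.85
eef_pos: [0.6463, -0.1863, 0.1361]
tool_rot: [-179.9, -0.0, 90.0]
wrist_force: [1.0, -0.0, 0.7]
grip_width: -0.0
gripper_force: 0.2
```

```bash
cat > sh.py <<'E'
from bench import arm
from h import *
import sys
def show(n,x0,x1,y0,y1,name):
    s=arm.sense(); I=arm.snapshot(n); pickle.dump((s,I),open(name+".pkl","wb"))
    g=cv2.cvtColor(I["img"],cv2.COLOR_RGB2GRAY); print(n,s["eef_pos"].round(4),s["wrist_force"].round(1),proj(I,[s["eef_pos"]]).round(1).tolist())
    print("    "+"".join(f"{u:4d}" for u in range(x0,x1,2)))
    for v in range(y0,y1): print(v,"".join(f"{g[v,u]:4d}" for u in range(x0,x1,2)))
E
python3 - <<'E'
from sh import *
print(proj(V["scene"],[[.644,-.182,.185],[.654,-.189,.125]]))
show("scene",246,292,236,280,"q1")
g=cv2.cvtColor(V["scene"]["img"],cv2.COLOR_RGB2GRAY)
for v in range(236,280,2): print(v,"".join(f"{g[v,u]:4d}" for u in range(246,292,2)))
E
```

```text
[[261.66030643 254.26585867]
 [262.07541312 265.31235886]]
scene [ 0.6463 -0.1863  0.1361] [ 1.  -0.   0.7] [[262.2, 261.4]]
     246 248 250 252 254 256 258 260 262 264 266 268 270 272 274 276 278 280 282 284 286 288 290
236   79  77  77  77  77  75  64  60  65  61  77  76 123 119  82  62  58  59  60  79  84  73  64
237   78  78  77  78  77  75  71  68  72  71  80  71 121 120  84  62  58  58  60  77  85  77  73
238   79  78  79  77  77  76  74  72  72  77  78  60 108 123  86  63  59  59  59  76  84  87  93
239   78  78  78  78  77  76  76  74  74  82  72  53 101 128  90  63  58  58  58  74  87  94 100
240   78  79  78  78  77  76  75  75  80  83  63  49  98 131  89  60  59  59  58  71  89  97  97
241   77  79  78  77  77  76  75  79  84  75  56  47  96 130  84  59  58  58  58  70  87  91  88
242   80  79  78  77  77  77  80  85  80  66  49  46  99 131  86  59  58  57  58  67  83  85  83
243   85  82  79  81  80  84  85  81  69  58  46  48 105 131  90  58  58  58  57  64  83  83  78
244   90  88  85  86  87  90  82  71  62  50  43  52 114 132 100  59  58  58  58  64  82  83  67
245  
[... 4823 characters left out ...]
7  87  80  87  88  87
266  134 133 134 134 134 135 133 135 135 134 137 136 135 135 134 117  88  88  88  81  84  86  85
268  133 133 132 132 135 134 134 134 133 134 135 136 137 136 135 125  90  88  88  82  84  95  91
270  133 133 135 133 132 134 134 134 135 136 135 134 137 137 134 116  89  88  88  87 117 145 111
272  135 134 133 132 133 135 135 136 135 135 137 135 135 139 137 148 105  89  88  87 125 162 124
274  135 135 134 133 134 137 135 137 136 137 135 136 137 135 137 153 115  89  87  87  95 113 107
276  134 133 133 135 136 134 135 135 136 135 135 137 137 137 137 135 107  88  87  87  80  85  89
278  134 133 135 136 135 134 133 134 136 135 134 135 137 136 138 130 100  88  88  88  80  81  86
```

The tongue has begun to rise: the bright bar now slopes from (278,255) to (284,250). Keep pushing.

Call:
send_rows(
  delta_rot=[
    [0,0,0],
    [0,0,0],
    [0,0,0],
    [0,0,0],
    [0,0,0],
    [0,0,0],
    [0,0,0],
  ],
  translation=[
    [0,0,-0.3],
    [0,0,-0.3],
    [0,0,-0.3],
    [0,0,-0.2],
    [0,0,-0.2],
    [0,0,-0.1],
    [0,0,0],
  ],
  claw=[0,0,0,0,0,0,0],
)

```text
clock: 27.48
eef_pos: [0.6475, -0.1877, 0.1116]
tool_rot: [179.9, 0.1, 90.0]
wrist_force: [-4.2, -1.2, 11.3]
grip_width: 0.0
gripper_force: 5.0
```

```bash
python3 - <<'E'
from sh import *
show("scene",262,300,236,272,"q2")
E
```

```text
scene [ 0.6475 -0.1877  0.1116] [-4.2 -1.2 11.3] [[262.7, 264.8]]
     262 264 266 268 270 272 274 276 278 280 282 284 286 288 290 292 294 296 298
236   53  50  63  72  93 115  80  62  57  59  60  79  84  72  64 105 104 109 102
237   51  51  64  75  92 117  80  60  59  59  59  76  85  78  74 106 115 125 116
238   49  50  61  75  98 123  82  59  58  58  59  74  85  86  93 120 146 147 128
239   53  52  62  76 100 128  85  59  58  57  60  73  87  95  99 122 146 136 113
240   63  61  69  76 101 132  85  57  59  57  59  71  88  97  97 105 109  92  88
241   70  69  79  72 102 130  83  59  58  59  58  69  86  90  88  88  78  64  76
242   72  74  81  64  96 130  85  58  58  59  58  67  83  85  82  83  77  61  81
243   73  79  78  56  91 131  90  58  58  58  58  65  82  83  77  79  88  78  91
244   78  83  71  50  82 128 100  57  58  58  57  64  82  83  66  74  96  93  96
245   85  80  63  47  79 124 104  59  57  58  57  63  81  83  65  68  95  98  97
246   86  70  55  45  74 102  89  59  58  59  58  60  81  83  66  63  94  98  98
247   76  61  49  44  69  92  81  60  66  71  59  59  80  83  
[... 1262 characters left out ...]
  88  77  84  84  84  66  59  70  84  77  59  58  57
264   58  52  71  89  87  91  89  72  80  85  83  71  61  68  84  79  61  58  57
265   62  58  68  86  90  90  90  80  73  86  85  75  65  71  82  80  62  58  57
266   64  58  69  84  90  90  97 103  72  85  84  78  77  83  85  84  68  58  57
267   62  53  70  88  91  91 107 117  73  84  85  80  82  90  87  84  80  70  64
268   66  50  68  90  92  93 110 121  71  84  86  81  82  97  90  84  87  80  71
269   72  54  69  91  92  92 113 116  68  83  85  83  93 110  94  86  95  91  77
270   74  55  68  89  92  94 123 110  70  78  83  84 116 146 110  86 100 101  80
271   73  66  76  90  91 100 128 117  75  67  69  77 124 168 123  90 103 102  77
```

11 N back-force and the tongue now upright at (280,249): the catch is at its stop. Rise and go over the grip.

Call:
send_rows(
  delta_rot=[
    [0,0,0],
    [0,0,0],
    [0,0,0],
    [0,0,0],
    [0,0,0],
    [0,0,0],
    [0,0,0],
    [0,0,0],
    [0,0,0],
    [0,0,0],
    [0,0,0],
    [0,0,0],
    [0,0,0],
    [0,0,0],
    [0,0,0],
  ],
  translation=[
    [0,0,0.3],
    [0,-0.1,0.8],
    [0,0,1],
    [0,0,1],
    [0,0,1],
    [0,0,1],
    [0,0,1],
    [0,0,1],
    [0,0,1],
    [0,0,1],
    [0,0,1],
    [0,0,1],
    [0,0,1],
    [0,0,1],
    [0,0,0],
  ],
  claw=[0,0,0,0,0,0,0,0,0.3,0.6,0.6,0.6,0.6,0.6,0.6],
)

```text
clock: 28.78
eef_pos: [0.6478, -0.189, 0.3767]
tool_rot: [179.7, 0.1, 90.0]
wrist_force: [0.4, -0.1, 1.8]
grip_width: 0.0511
gripper_force: 0.0
```

Call:
send_rows(
  delta_rot=[
    [0,0,0],
    [0,0,0],
    [0,0,0],
    [0,0,0],
    [0,0,0],
    [0,0,0],
    [0,0,0],
    [0,0,0],
    [0,0,0],
    [0,0,0],
    [0,0,0],
    [0,0,0],
  ],
  translation=[
    [-0.08,0.98,0],
    [-0.08,0.98,0],
    [-0.08,0.98,0],
    [-0.08,0.98,0],
    [-0.08,0.98,0],
    [-0.08,0.98,0],
    [-0.08,0.98,0],
    [-0.08,0.98,0],
    [-0.08,0.98,0],
    [-0.08,0.98,0],
    [0,0,0],
    [0,0,0],
  ],
  claw=[0.6,0.6,0.6,0.6,0.6,0.6,0.6,0.6,0.6,0.6,0.6,0.6],
)

```text
clock: 29.78
eef_pos: [0.6306, 0.0084, 0.3707]
tool_rot: [-179.9, 0.0, 90.1]
wrist_force: [-0.6, -0.4, 0.3]
grip_width: 0.0512
gripper_force: 0.0
```

```bash
python3 - <<'E'
from sh import *
show("scene",262,330,206,264,"q3")
print(proj(V["scene"],[[.632,.0075,.318]]))
E
```

```text
scene [0.6306 0.0084 0.3707] [-0.6 -0.4  0.3] [[325.5, 208.8]]
     262 264 266 268 270 272 274 276 278 280 282 284 286 288 290 292 294 296 298 300 302 304 306 308 310 312 314 316 318 320 322 324 326 328
206  135 136 135 134 132 133 132 130 130 130 130 131 131 130 129 131 130 130 132 132 134 131  99  88  89  89  90  88  90  89  78  49  59  63
207  136 136 135 134 134 133 132 131 131 131 131 131 130 130 130 130 131 131 132 134 134 130 102  89  90  89  90  89  90  89  86  53  51  51
208  137 135 134 134 134 133 133 131 131 131 130 130 130 131 130 131 133 132 132 133 133 132 114  90  90  90  91  89  90  90  87  53  44  46
209  135 134 134 135 134 133 133 131 131 132 131 131 131 131 131 131 132 133 132 132 135 133 119  89  90  90  90  90  89  88  86  52  43  48
210  135 134 135 135 134 133 133 132 131 131 133 132 132 132 132 133 133 133 132 132 134 133 119  91  90  89  91  90  88  88  87  54  43  45
211  134 136 135 135 134 132 134 134 131 131 133 134 132 133 133 132 134 133 133 133 133 133 122  92  90  90  90  90  90  88  87  60  42  42
212  134 136 134 135 134 133 135 135 132 131 133 1
[... 6611 characters left out ...]
64  68  76  83  82  84  84  84  84  83  83  84  84  83  83  84  83  83  75  57  58  60  76  79  81  82  84
260  132 134 126 134 139 136  99  74  81  84  84  78  84  85  85  85  83  83  84  83  83  82  84  83  82  75  58  59  60  80  83  83  83  83
261  132 135 130 136 137 125  97  82  85  86  84  77  84  85  85  86  84  84  84  84  83  83  83  83  83  76  59  59  60  80  86  93  87  85
262  136 139 138 137 127 104 112  93  85  86  85  77  84  85  85  85  84  85  84  84  84  83  82  82  83  81  63  58  62  90 105 119 102  96
263  141 141 144 130 111 106 126  97  86  86  85  78  86  85  86  86  86  84  83  84  84  82  82  83  84  83  68  68  74 105 129 135 110 106
[[325.11515831 218.35863411]]
```

The catch stays flipped (pad low at (266,262), tongue up). Lower the open fingers over the grip and close.

Call:
send_rows(
  delta_rot=[
    [0,0,0],
    [0,0,0],
    [0,0,0],
    [0,0,0],
    [0,0,0],
    [0,0,0],
    [0,0,0],
  ],
  translation=[
    [0,0,-0.8],
    [0,0,-0.8],
    [0,0,-0.8],
    [0,0,-0.8],
    [0,0,-0.7],
    [0,0,-0.5],
    [0,0,0],
  ],
  claw=[0.6,0.6,0.6,0.6,0.6,0.6,0.6],
)

```text
clock: 30.42
eef_pos: [0.6297, 0.0065, 0.2803]
tool_rot: [-179.7, -0.0, 89.9]
wrist_force: [-0.2, -0.9, -0.5]
grip_width: 0.0511
gripper_force: 0.0
```

Call:
send_rows(
  delta_rot=[
    [0,0,0],
    [0,0,0],
    [0,0,0],
    [0,0,0],
    [0,0,0],
    [0,0,0],
    [0,0,0],
  ],
  translation=[
    [0,0,0],
    [0,0,0],
    [0,0,0],
    [0,0,0],
    [0,0,0],
    [0,0,0],
    [0,0,0],
  ],
  claw=[0.45,0.35,0.25,0.15,0.1,0,0],
  grip_force=25,
)

```text
clock: 31.0
eef_pos: [0.6315, 0.0071, 0.2853]
tool_rot: [179.9, 0.0, 90.0]
wrist_force: [0.7, -2.8, 5.5]
grip_width: 0.0208
gripper_force: 24.9
```

The grip is held (20.8 mm). Work out the arc for the pull.

```bash
python3 - <<'E'
import numpy as np
t=np.radians(np.linspace(80,0,25)); P=np.c_[-np.cos(t),np.sin(t)]*.235
d=np.round(np.diff(P,axis=0)/.02,2)
print(d[:12].tolist());print(d[12:].tolist(),d.sum(0)*.02)
E
```

```text
[[-0.67, -0.14], [-0.66, -0.18], [-0.65, -0.21], [-0.64, -0.25], [-0.62, -0.29], [-0.6, -0.32], [-0.58, -0.36], [-0.56, -0.39], [-0.54, -0.42], [-0.51, -0.45], [-0.48, -0.48], [-0.45, -0.51]]
[[-0.42, -0.54], [-0.39, -0.56], [-0.36, -0.58], [-0.32, -0.6], [-0.29, -0.62], [-0.25, -0.64], [-0.21, -0.65], [-0.18, -0.66], [-0.14, -0.67], [-0.1, -0.68], [-0.06, -0.68], [-0.02, -0.68]] [-0.194  -0.2312]
```

Call:
send_rows(
  delta_rot=[
    [0,0,0],
    [0,0,0],
    [0,0,0],
    [0,0,0],
    [0,0,0],
    [0,0,0],
    [0,0,0],
    [0,0,0],
  ],
  translation=[
    [0,0,0],
    [0,0,0],
    [-0.67,0,-0.14],
    [-0.66,0,-0.18],
    [-0.65,0,-0.21],
    [-0.64,0,-0.25],
    [0,0,0],
    [0,0,0],
  ],
  claw=[0,0,0,0,0,0,0,0],
  grip_force=80,
)

```text
clock: 31.67
eef_pos: [0.5781, 0.0067, 0.2686]
tool_rot: [180.0, 0.1, 90.0]
wrist_force: [0.9, -4.5, 3.5]
grip_width: 0.0194
gripper_force: 80.4
```

Call:
send_rows(
  delta_rot=[
    [0,0,0],
    [0,0,0],
    [0,0,0],
    [0,0,0],
    [0,0,0],
    [0,0,0],
    [0,0,0],
    [0,0,0],
    [0,0,0],
    [0,0,0],
    [0,0,0],
    [0,0,0],
    [0,0,0],
  ],
  translation=[
    [-0.62,0,-0.29],
    [-0.6,0,-0.32],
    [-0.58,0,-0.36],
    [-0.56,0,-0.39],
    [-0.54,0,-0.42],
    [-0.51,0,-0.45],
    [-0.48,0,-0.48],
    [-0.45,0,-0.51],
    [-0.42,0,-0.54],
    [-0.39,0,-0.56],
    [-0.36,0,-0.58],
    [-0.32,0,-0.6],
    [0,0,0],
  ],
  claw=[0,0,0,0,0,0,0,0,0,0,0,0,0],
)

```text
clock: 32.75
eef_pos: [0.4634, 0.0059, 0.1564]
tool_rot: [179.8, 0.2, 90.0]
wrist_force: [16.2, -9.2, -5.4]
grip_width: 0.0193
gripper_force: 80.0
```

Call:
send_rows(
  delta_rot=[
    [0,0,0],
    [0,0,0],
    [0,0,0],
    [0,0,0],
    [0,0,0],
    [0,0,0],
  ],
  translation=[
    [-0.24,-0.05,-0.62],
    [-0.2,-0.05,-0.64],
    [-0.21,0,-0.65],
    [-0.18,0,-0.66],
    [0,0,0],
    [0,0,0],
  ],
  claw=[0,0,0,0,0,0],
)

```text
clock: 33.25
eef_pos: [0.4459, 0.0056, 0.1058]
tool_rot: [179.9, -0.0, 90.0]
wrist_force: [6.6, -0.0, 1.8]
grip_width: 0.0195
gripper_force: 80.9
```

Call:
send_rows(
  delta_rot=[
    [0,0,0],
    [0,0,0],
    [0,0,0],
    [0,0,0],
    [0,0,0],
    [0,0,0],
  ],
  translation=[
    [-0.1,0,-0.6],
    [-0.08,0,-0.6],
    [-0.05,0,-0.6],
    [-0.02,0,-0.5],
    [0,0,0],
    [0,0,0],
  ],
  claw=[0,0,0,0,0,0],
)

```text
clock: 33.75
eef_pos: [0.4404, 0.0056, 0.0604]
tool_rot: [180.0, -0.0, 90.0]
wrist_force: [-1.8, 0.2, 11.6]
grip_width: 0.0197
gripper_force: 82.4
```

Springs now push back with 11.6 N. The last few millimetres go slowly.

Call:
send_rows(
  delta_rot=[
    [0,0,0],
    [0,0,0],
    [0,0,0],
    [0,0,0],
    [0,0,0],
  ],
  translation=[
    [0,0,-0.15],
    [0,0,-0.15],
    [0,0,-0.1],
    [0,0,0],
    [0,0,0],
  ],
  claw=[0,0,0,0,0],
)

```text
clock: 34.17
eef_pos: [0.4405, 0.0056, 0.0538]
tool_rot: [-180.0, -0.0, 90.0]
wrist_force: [-8.0, -0.5, 22.4]
grip_width: 0.0194
gripper_force: 84.1
```

Call:
send_rows(
  delta_rot=[
    [0,0,0],
    [0,0,0],
    [0,0,0],
    [0,0,0],
    [0,0,0],
    [0,0,0],
  ],
  translation=[
    [0,0,-0.1],
    [0.05,0,0],
    [0,0,0],
    [0,0,0],
    [0,0,0],
    [0,0,0],
  ],
  claw=[0,0,0,0,0,0],
)

```text
clock: 34.67
eef_pos: [0.4405, 0.0056, 0.0525]
tool_rot: [-179.9, -0.0, 90.0]
wrist_force: [-19.2, 0.2, 37.5]
grip_width: 0.0191
gripper_force: 85.7
```

```bash
python3 - <<'E'
from sh import *
s=arm.sense(); print(s["eef_pos"],s["wrist_force"],s["wrist_torque"],s["grip_width"],s["clock"])
# expected grip ends: down vs actual edges
P=[[.4385,.0075+y,.087] for y in(-.085,.085)]; print("scene",proj(V["scene"],P).round(1).tolist(),"top",proj(V["top"],P).round(1).tolist())
b=arm.snapshot("top"); a=arm.snapshot("scene"); pickle.dump((s,a,b),open("fin.pkl","wb"))
g=cv2.cvtColor(a["img"],cv2.COLOR_RGB2GRAY)
print("    "+"".join(f"{u:4d}" for u in range(270,360,3)))
for v in range(180,262): print(v,"".join(f"{g[v,u]:4d}" for u in range(270,360,3)))
E
```

```text
[0.44050257 0.00559348 0.05253098] [-19.17431778   0.23292823  37.49131105] [0.11638676 3.09545883 0.08345673] 0.019064159235907756 34.6667
scene [[287.6, 202.8], [337.6, 193.8]] top [[342.2, 206.3], [285.3, 206.7]]
     270 273 276 279 282 285 288 291 294 297 300 303 306 309 312 315 318 321 324 327 330 333 336 339 342 345 348 351 354 357
180  132 134 133 133 132 130 129 130 131 131  74  64  77  89  91  81  68  52  71  89  88 105 130 132 130 131 127 129 131 130
181  132 133 133 132 133 130 130 130 129 129  75  55  67  79  78  71  61  46  73  89  90 106 130 132 130 131 128 130 133 130
182  134 135 133 132 132 132 131 130 130 128  80  49  59  66  65  60  53  44  75  90  89 106 131 131 129 132 130 131 132 131
183  133 135 131 131 132 131 131 128 131 130  82  44  52  56  56  53  46  42  80  88  89 106 131 131 130 132 131 131 131 132
184  133 134 131 132 132 131 130 129 130 130  87  44  47  49  48  46  44  44  83  89  88 103 131 130 131 132 130 130 130 132
185  132 132 132 132 131 132 130 131 130 130 104  44  46  45  45  44  43  43  86  89  88  95 129 131 130 130 131 130 130 132
186  133 
[... 8790 characters left out ...]
 82  83  84  83  84  83  83  83  84  84  83  83  83  82  82  83  66  83  85
257  131 118  77  71  80  85 167 135  83  83  84  83  83  82  83  83  83  83  82  83  83  83  82  85  86  98 108  78  89  84
258  133 121  69  63  78  84 165 148  83  83  82  83  83  83  83  83  83  83  83  82  83  83  84  96 105 132 144  98  99  92
259  135 125  66  70  82  84 154 154  83  83  83  84  83  82  83  83  83  82  82  84  84  89 102 125 143 156 162  99  87  82
260  137 122  73  81  82  82 148 157  83  82  84  82  83  83  83  83  83  83  84  86 101 113 139 151 164 161 153  91  77  69
261  135 110  81  85  83  82 144 159  84  83  83  83  83  82  82  83  84  85  95 105 136 146 160 163 157 147 132  80  66  58
```

Force jumped at the stop, and the grip lies level at (288,201)–(336,194) as predicted, with the catch tongue still up. Ease the overload slightly and hold.

Call:
send_rows(
  delta_rot=[
    [0,0,0],
    [0,0,0],
    [0,0,0],
    [0,0,0],
    [0,0,0],
    [0,0,0],
    [0,0,0],
    [0,0,0],
  ],
  translation=[
    [-0.05,0,0.05],
    [0,0,0],
    [0,0,0],
    [0,0,0],
    [0,0,0],
    [0,0,0],
    [0,0,0],
    [0,0,0],
  ],
  claw=[0,0,0,0,0,0,0,0],
)

```text
clock: 35.43
eef_pos: [0.4405, 0.0056, 0.0533]
tool_rot: [180.0, -0.0, 90.0]
wrist_force: [-12.0, 1.5, 28.3]
grip_width: 0.0195
gripper_force: 84.4
```

```bash
python3 -c "
from bench import arm
print(arm.job_done())"
```

```text
the job is handed in; nothing more can be done
None
```

I loaded both pieces into the empty nests, flipped the catch to its stop and handed the job in while holding the handle down at its stop with about 28 N; the hand-in returned no verdict. The right nest was judged by force and depth only, with no clear picture after release.

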